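# Right the tipped bottles and fit the retaining bar of the bottle lane

## Robot

A 6-joint arm with a two-finger parallel gripper is mounted at the origin on the work surface. World frame = base frame: x ahead of the robot, y to its left, z up, the work surface at z = 0. Lengths are in m, angles in rad, forces in N, time in s.
With the tool pointing down it reaches from about 0.35 to 0.975 m from the base axis. Payload 4.9 kg.
Tool frame: the origin (TCP) lies on the centre line of the jaws, within the pads' length; the fingertips stand 14 mm ahead of it and the grasp point (between the pads) lies 5 mm behind it; z points along the fingers, y is the line along which they close (so a half turn about z gives the same grasp; the last joint's range is limited). The gripper opens to 85 mm and grips with 20 to 120 N. Pads are 22 mm wide; open, the fingers measure 114 mm over their backs; the gripper's body (76 mm by 85 mm) begins 54 mm behind the grasp point. The pads swing forward as they close: fully open they stand 13 mm farther back than shut.
Start: joints at [-1.294, 0.053, 1.613, -0, 1.476, -0.119], TCP at [0.241, -0.577, 0.245] pointing down, gripper open.
Joint ranges: [-3.01, 3.01], [-1.01, 2.22], [0.06, 2.58], [-1.02, 4.17], [0.09, 2.62], [-3.14, 3.14]. Speed limits (rad/s): [2.57, 2.57, 3.14, 3.14, 3.14, 3.14].

## Interface

Orientations are given as a unit quaternion [w, x, y, z].
In Python, from plant import * gives the robot as it stands.
- The arm moves only by the tool send_rows, never from a script. Its argument "steps" is a list of rows, each an object with "translation": the shift along the tool's x, y, z in cm, a list of three; "delta_rot": the turn, a rotation vector about the tool's x, y, z in rad, a list of three; "jaw": the finger opening in cm, from 0 to 8.54. In form: [{"translation": [dx, dy, dz], "delta_rot": [rx, ry, rz], "jaw": jaw}, ...]. A call has exactly 8 rows; each row is the pose to reach, as a shift and turn from the pose commanded when the call began, along the tool's axes at that moment; what a row does not reach only later rows make up. A row lasts 1/10 s, in which the tool goes at most 50 mm and 8.59 degrees, less where a joint would pass 70% of its speed; a pose out of reach is approached as far as the arm can. A call with a gripper value outside its range is refused whole. The fingers move at their own pace and stop on an object; the grip force is fixed at half the most. Time passes only in rows, so rows that repeat a pose let the fingers close, or fill a call up. It gives the time, the measured TCP pose, the force, the opening and the grip force at its end, in the units of the state.
- state(): the state, without advancing time (a new reading comes with each control period).
- grab_frame(name): name is "scene" or "top"; returns a dict with "pixels" (420x560x3 uint8, blue, green, red), "range_z" (420x560 float32, m along the optical axis (not along the pixel's ray), 0 where there is no reading), "fx", "fy", "cx", "cy" (pixels), "rvec" (rotation vector, rad) and "tvec" (3), from world to camera coordinates, as OpenCV has them. Camera axes: x right, y down, z forward; pixel columns grow to the right and rows downward; lengths in m; the calibration is good to about 2 mm. A picture is of the moment at which its call begins.
- job_done(): hands the job in; it is judged then, once.
The state is a dict: "time": time; "joint_pos": joint angles; "joint_vel": joint speeds; "joint_efforts": joint torques, N m; "tool_pos": TCP position; "tool_rot": TCP orientation; "contact_force": force on the tool from outside, world axes, zero at the start; "ft_torque": the same for the moment, N m; "gripper_width": opening from 0.0 (shut) to 1.0 (fully open); "grasp_force": force on a finger pad.
Only numpy, scipy, OpenCV 4.12 (cv2) and the standard library are available. Lean on these libraries where they do the work, as an engineer would, in place of code of your own. Each camera call takes 0.05 s, during which the arm holds its last target. There are 200 camera calls.

## Task

Some of the solvent bottles in the lane have tipped over: first stand every one of them upright again in the row, on the lane floor. Then draw the long aluminium bar out of its storage tube, hand over hand, and lay it down into the notches of both brackets on the far side of the row, sticking out about equally past both brackets, so that the bottles cannot fall out again. Finish with all bottles standing and the bar resting fully down in both notches, and leave the other things on the bench where they are.

Things in the scene. Friction and masses are not known exactly. Their poses are not given: they have to be found in the camera images.
- lane: white lane for one row of bottles, fixed, across the bench. Origin at bench level in the middle of the row: x away from the robot, square to the row; y along the row, to the robot's left; z up. Floor plate 6 mm thick, x -65 to +100 mm, y +-325 mm; blue near fence 45 mm high on the robot's side, its face at x = -60 mm. Bottles stand about x = 0, y -200 to +200 mm; two blue brackets stand beyond them (see notches)
- notch_left (a point): middle of the notch floor of the left (+y) blue bracket, 70 mm above the bench, at lane x +75, y +310 mm; same axes as the lane. Bracket 16 mm thick along y, 42 mm wide at its top; the notch is open at the top, 20 mm wide along x, its prongs about 103 mm high, the top 15 mm flared as a lead-in
- notch_right (a point): the same for the right (-y) bracket, at lane x +75, y -310 mm
- tube_mouth (a point): centre of the open mouth of the fixed dark square tube, 50 mm above the bench. y points out of the mouth along the tube, the way the bar is drawn (roughly to the robot's left); z up. Tube level, 24 mm square, bore 18 mm square, 640 mm long toward -y from the mouth, closed at the far end; black clamps 36 mm wide, 64 mm high, the nearer 70 mm behind the mouth
- bar: straight square aluminium bar, 14 x 14 x 680 mm, 0.2 kg. Origin at its middle; its y axis runs along it, x and z square to its flat sides. Starts lying in the tube with 45 to 90 mm standing out of the mouth; slides freely, with 4 mm play in the bore, so it droops a little once more than half is out
- bottle1: Blue square plastic bottle, 50 x 50 mm, body 90 mm long plus a round cap 26 mm across, 22 mm long at its +z end; 0.15 to 0.31 kg, bottom-heavy. Origin at the centre of the body, 45 mm above its underside; its z axis runs from underside to cap. Starts tipped over, lying on one flat side across the lane floor with the cap roughly away from the robot; may be absent.
- bottle2: Green square plastic bottle, 50 x 50 mm, body 90 mm long plus a round cap 26 mm across, 22 mm long at its +z end; 0.15 to 0.31 kg, bottom-heavy. Origin at the centre of the body, 45 mm above its underside; its z axis runs from underside to cap. Starts tipped over, lying on one flat side across the lane floor with the cap roughly away from the robot; may be absent.
- bottle3: Yellow square plastic bottle, 50 x 50 mm, body 90 mm long plus a round cap 26 mm across, 22 mm long at its +z end; 0.15 to 0.31 kg, bottom-heavy. Origin at the centre of the body, 45 mm above its underside; its z axis runs from underside to cap. Starts tipped over, lying on one flat side across the lane floor with the cap roughly away from the robot; may be absent.
- bottle4: Orange square plastic bottle, 50 x 50 mm, body 90 mm long plus a round cap 26 mm across, 22 mm long at its +z end; 0.15 to 0.31 kg, bottom-heavy. Origin at the centre of the body, 45 mm above its underside; its z axis runs from underside to cap. Starts tipped over, lying on one flat side across the lane floor with the cap roughly away from the robot; may be absent.
- bottle5: Blue square plastic bottle, 50 x 50 mm, body 90 mm long plus a round cap 26 mm across, 22 mm long at its +z end; 0.15 to 0.31 kg, bottom-heavy. Origin at the centre of the body, 45 mm above its underside; its z axis runs from underside to cap. Starts standing in the lane.
- spool: bystander, leave alone: green-flanged wire spool, 60 mm across, 50 mm high, standing beyond the tube; origin at its underside
- tape: bystander, leave alone: yellow ring of tape, 90 mm across, 20 mm high, lying flat near the robot's left; origin at its underside
- carton: bystander, leave alone: cardboard carton 90 x 120 x 60 mm to the right of the lane; origin at its underside
- driver: bystander, leave alone: yellow-handled screwdriver lying to the right of the lane; origin at its underside
- spanner: bystander, leave alone: steel spanner lying to the left of the lane; origin at its underside
- adapter: bystander, leave alone: white plastic power adapter 70 x 110 x 30 mm, near the robot's right; origin at its underside
Mind the look-alikes: they are no part of the job. What is shaped like the bottle2 but purple or turquoise is not meant.

How it is judged:
On the way, in this order (a step that is already met when the one before it is completed fails the run):
1. every bottle stands upright in the row on the lane floor (angle between each of bottle1, bottle2, bottle3, bottle4, bottle5's own z axis and vertical below 0.12 rad and x of bottle1 in the frame of lane between -0.045 and 0.045 m and y of bottle1 in the frame of lane between -0.24 and 0.24 m and z of bottle1 in the frame of lane between 0.044 and 0.058 m and x of bottle2 in the frame of lane between -0.045 and 0.045 m and y of bottle2 in the frame of lane between -0.24 and 0.24 m and z of bottle2 in the frame of lane between 0.044 and 0.058 m and x of bottle3 in the frame of lane between -0.045 and 0.045 m and y of bottle3 in the frame of lane between -0.24 and 0.24 m and z of bottle3 in the frame of lane between 0.044 and 0.058 m and x of bottle4 in the frame of lane between -0.045 and 0.045 m and y of bottle4 in the frame of lane between -0.24 and 0.24 m and z of bottle4 in the frame of lane between 0.044 and 0.058 m and x of bottle5 in the frame of lane between -0.045 and 0.045 m and y of bottle5 in the frame of lane between -0.24 and 0.24 m and z of bottle5 in the frame of lane between 0.044 and 0.058 m), for 0.3 s.
2. the bar has been drawn right out of the tube (y of bar in the frame of tube_mouth above 0.335 m), for 0.1 s.
At the end, for the whole second after the job is handed in: all bottles upright (0.12 rad) on the lane floor, within 45 mm of the row line and 240 mm of the lane's middle; bar along the lane (0.05 rad), its middle 70 to 84 mm high, within 12 mm of the notch line and 22 mm of centred between the brackets; all at rest (all of step 1 and angle between the y axis of bar and the y axis of lane, either way round below 0.05 rad and x of bar in the frame of lane between 0.063 and 0.087 m and y of bar in the frame of lane between -0.022 and 0.022 m and z of bar in the frame of lane between 0.07 and 0.084 m and linear speed of each of bar, bottle1, bottle2, bottle3, bottle4, bottle5 below 0.03 m/s); the robot touches nothing.
It fails at once if a bystander was moved more than 40 mm (distance of any of spool, tape, carton, driver, spanner, adapter from where it was at the start of the episode above 0.04 m).
Of bottle1, bottle2, bottle3, bottle4 only 3 to 4 are there at a start; the rules pass over those that are not, and their reading is None.
At some moment in a run one of bottle1, bottle2, bottle3, bottle4 may be knocked a few centimetres aside while the robot is not near it.
Once in a run the grip may slacken for a moment while it holds something.
It also fails if it takes over 208 s, if anything falls off the work surface, if the arm or the gripper's body presses on something with over 40 N, if the wrist force passes 120 N, or if a joint passes its speed limit or range.

## Working session

There is one attempt and no reset: what is moved stays moved. The work goes in short steps, Python scripts to look and compute and a tool call to move; the robot and the scene stay as the last step left them, time stands still between calls to the robot, and variables do not carry over. Pictures are saved under pics/ and viewed, at most 14 in all, crops included, and the job is handed in when it is done.

Besides the shell and the picture viewer there is one more tool, called after ">>>" as a command line: name --argument value ..., lists and objects as JSON in quotes. send_rows: Moves the arm, as the interface text tells. Its arguments: {"type":"object","properties":{"steps":{"type":"array","items":{"type":"object","properties":{"translation":{"type":"array","items":{"type":"number"}},"delta_rot":{"type":"array","items":{"type":"number"}},"jaw":{"type":"number"}}}}},"required":["steps"]}

```bash
mkdir -p pics; ls; cat > h.py <<'E'
from plant import *
import numpy as np, cv2
from scipy.spatial.transform import Rotation as R
def pts(f):
    z=f["range_z"]; h,w=z.shape; u,v=np.meshgrid(np.arange(w),np.arange(h))
    c=np.stack([(u-f["cx"])/f["fx"]*z,(v-f["cy"])/f["fy"]*z,z],-1)
    Rm=cv2.Rodrigues(np.array(f["rvec"],float))[0]; t=np.array(f["tvec"],float).ravel()
    P=(c-t)@Rm; P[z<=0]=np.nan; return P
def proj(f,p):
    K=np.array([[f["fx"],0,f["cx"]],[0,f["fy"],f["cy"]],[0,0,1]])
    return cv2.projectPoints(np.array(p,float).reshape(-1,3),np.array(f["rvec"],float),np.array(f["tvec"],float),K,None)[0].reshape(-1,2)
E
python3 - <<'E'
from h import *
import pickle
for n in("scene","top"):
    f=grab_frame(n); pickle.dump(f,open(n+".pkl","wb")); cv2.imwrite(f"pics/{n}0.png",cv2.resize(f["pixels"],(800,600)))
    print(n,f["rvec"],f["tvec"],f["fx"])
print(state())
E
```

```text
pics
scene [ 1.39086597  2.36086595 -0.76156939] [ 0.2820139  -0.36147542  1.52516812] 422.15036222826757
top [ 2.12752587 -2.12238651  0.19003466] [-0.01874049  0.57176109  1.36226157] 479.19683900864635
{'time': 0.1, 'joint_pos': array([-1.29399526e+00,  5.33112144e-02,  1.61415337e+00, -1.69040179e-05,
        1.47601661e+00, -1.19011080e-01]), 'joint_vel': array([-1.79185160e-04,  3.09739896e-05, -2.87383757e-03,  1.23195275e-03,
       -3.65386596e-04, -2.43931135e-04]), 'joint_efforts': array([ 1.39667554e-04, -3.94906640e+01, -3.71363282e+01, -1.22014944e-04,
        3.92747606e-03, -1.84707631e-05]), 'tool_pos': array([ 0.24081448, -0.57615745,  0.24417529]), 'tool_rot': array([-9.40667332e-04,  9.80479832e-01,  1.96617414e-01, -8.28078738e-05]), 'contact_force': array([-0.87707187,  0.39643813, -1.05962744]), 'ft_torque': array([0.00167407, 0.01239211, 0.00217303]), 'grasp_force': 0.0, 'gripper_width': 1.0013338560959724}
```

View pics/top0.png

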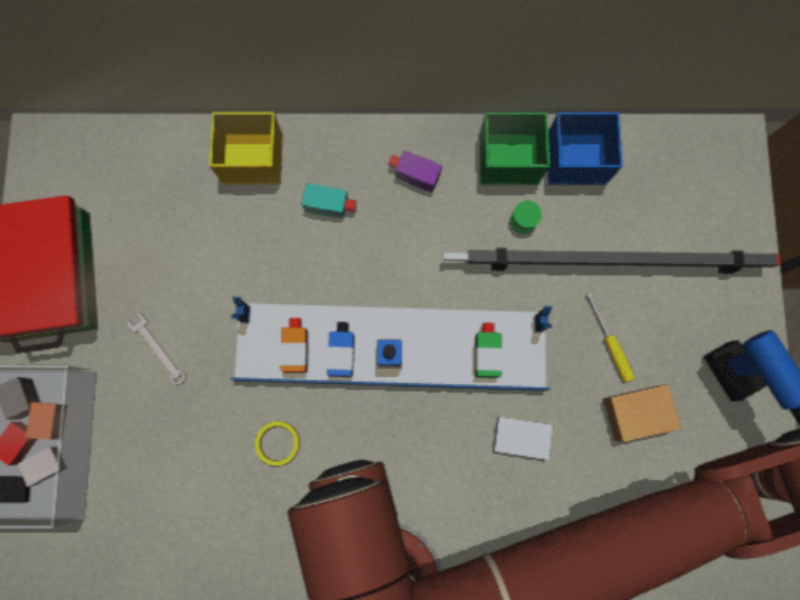

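View pics/scene0.png

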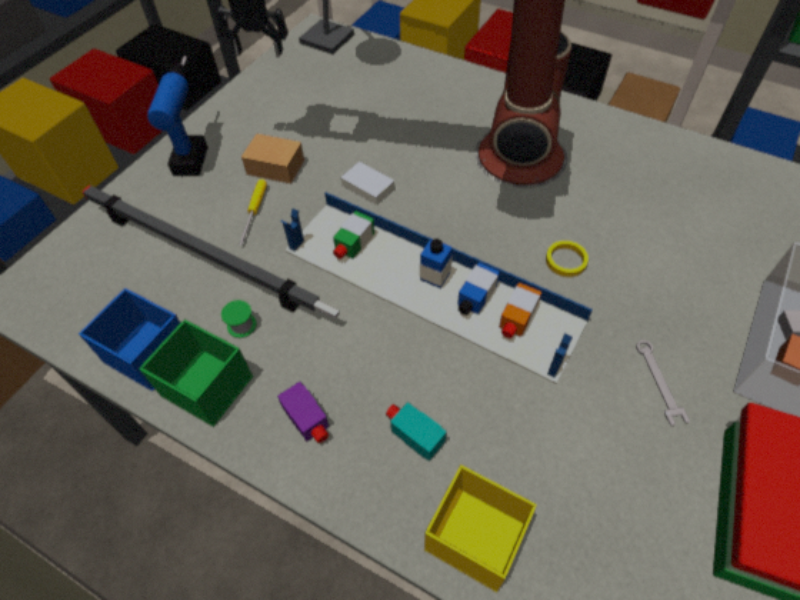

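Top view (800x600 px): tipped orange (292,348), tipped blue (341,353) and tipped green (489,354); blue standing at (389,352). There is no yellow bottle. Purple (417,170) and turquoise (326,200) are off the lane, so they are look-alikes. The bar end is at (455,257), the tube mouth at about (468,257), and the brackets at (240,309) and (543,318).

```bash
python3 - <<'E'
from h import *
import pickle
f=pickle.load(open("top.pkl","rb")); P=pts(f); im=f["pixels"]
hsv=cv2.cvtColor(im,cv2.COLOR_BGR2HSV)
k=0.7
def box(u0,v0,u1,v1): 
    m=np.zeros(im.shape[:2],bool); m[int(v0*k):int(v1*k),int(u0*k):int(u1*k)]=1; return m
X,Y,Z=P[...,0],P[...,1],P[...,2]
def rect(m,n):
    q=P[m][:,:2]; q=q[~np.isnan(q).any(1)]; r=cv2.minAreaRect((q*1000).astype(np.float32)); print(n,len(q),"c",np.round(r[0],1),"sz",np.round(r[1],1),"ang",round(r[2],2),"zmed",np.nanmedian(Z[m]))
b=box(220,280,560,400)
# fence
m=box(225,365,560,400)&(Z>.03)&(Z<.055)&(X<np.nanmedian(X[box(225,370,560,395)])+.05)
rect(m,"fence")
for n,bb in dict(L=(225,285,260,330),R=(525,295,560,340)).items():
    m=box(*bb)&(Z>.07); rect(m,"br"+n)
for n,bb in dict(orange=(272,310,312,378),blue=(322,315,360,382),stand=(370,330,410,372),green=(470,315,508,382)).items():
    m=box(*bb)&(Z>.035); m0=m&(Z<.065 if n!="stand" else Z>.08); rect(m0,n)
    print(np.round(np.nanpercentile(P[m0],[2,98],axis=0),3).tolist())
    red=m&(((hsv[...,0]<6)|(hsv[...,0]>174))&(hsv[...,1]>180)); print(" red",red.sum(),np.nanmean(P[red],0))
m=box(430,240,780,275)&(Z>.045)&(Z<.075); rect(m,"tube")
mb=m&(im.min(2)>110); rect(mb,"barout"); print(np.round(np.nanpercentile(P[mb],[2,98],axis=0),3).tolist())
mt=m&(im.max(2)<100)&box(430,240,780,275); rect(mt,"tubedark"); 
big=lambda u0,v0,u1,v1,s,n:cv2.imwrite(n,cv2.resize(im[int(v0*k):int(v1*k),int(u0*k):int(u1*k)],None,fx=s,fy=s,interpolation=cv2.INTER_CUBIC))
big(220,230,580,400,3.1,"pics/crop0.png")
E
```

```text
fence 690 c [412.2  -7.5] sz [647.3  46.9] ang 88.36 zmed 0.04542390871175904
brL 80 c [537.8 297.7] sz [17.2 41.6] ang 88.78 zmed 0.09110888240541055
brR 81 c [ 520.3 -321.1] sz [16.7 43.9] ang 88.35 zmed 0.09348366174659434
orange 608 c [470.8 188.2] sz [112.7  49.9] ang 1.11 zmed 0.05439789455405703
[[0.416, 0.164, 0.037], [0.521, 0.212, 0.061]]
 red 35 [0.51547555 0.18859851 0.04107636]
blue 610 c [454.6  91.1] sz [ 58.9 126.2] ang 80.43 zmed 0.054563799869687
[[0.406, 0.067, 0.038], [0.514, 0.118, 0.061]]
 red 0 [nan nan nan]
stand 322 c [449.7  -7.7] sz [48.5 48.1] ang 0.28 zmed 0.09537173435618823
[[0.426, -0.032, 0.088], [0.473, 0.016, 0.121]]
 red 0 [nan nan nan]
green 610 c [ 461.  -210.4] sz [ 50.8 110.1] ang 89.2 zmed 0.054330172608296784
[[0.406, -0.235, 0.039], [0.512, -0.186, 0.06]]
 red 31 [ 0.50648601 -0.20952312  0.04053442]
tube 2110 c [ 651.8 -468.9] sz [696.   36.3] ang 89.57 zmed 0.06021398399507581
barout 83 c [ 655.1 -145.1] sz [15.1 48.8] ang 1.8 zmed 0.05345033826737185
[[0.648, -0.169, 0.047], [0.662, -0.121, 0.06]]
tubedark 1954 c [ 651.6 -486.9] sz [652.9  36.3] ang 89.57 zmed 0.06035447681267953<stdin>:20: RuntimeWarning: Mean of empty slice
```

View pics/crop0.png

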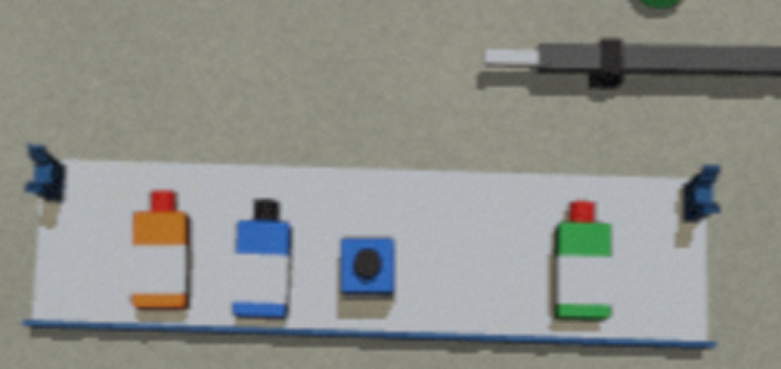

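```bash
cat >> h.py <<'E'
LY=-0.0283; LO=np.array([.454,-.0096,0.])
LR=R.from_euler('z',LY)
def lane(x,y,z): return LO+LR.apply([x,y,z])
def rot(yaw,pitch): # yaw: heading of tool x when down; pitch>0 tips the fingers toward tool x
    return R.from_euler('z',yaw)*R.from_euler('x',np.pi)*R.from_euler('y',pitch)
def tool():
    s=state(); q=s["tool_rot"]; return np.array(s["tool_pos"]),R.from_quat([q[1],q[2],q[3],q[0]])
def rel(targets,base=None):
    p,r=base or tool()
    for t,rt in targets:
        print(np.round(r.inv().apply(np.array(t)-p)*100,2).tolist(),np.round((r.inv()*rt).as_rotvec(),3).tolist())
def log():
    s=state(); open("log.txt","a").write(repr([list(map(float,s["joint_pos"])),list(map(float,s["tool_pos"])),list(map(float,s["tool_rot"]))])+"\n")
E
python3 - <<'E'
from h import *
log(); rel([((.455,-.2105,.2),rot(LY,0))])
for n,p in dict(orange=(.461,.188),blue=(.451,.0925),st=(.4497,-.0077),green=(.451,-.2105),barend=(.655,-.145)).items(): print(n,LR.inv().apply(np.array([*p,0])-LO))
E
```

```text
[33.86, -25.47, 4.47] [-0.002, 0.0, 0.424]
orange [0.00140586 0.19771895 0.        ]
blue [-0.00588784  0.10197423  0.        ]
st [-0.00435204  0.00177757  0.        ]
green [ 0.00268591 -0.20090444  0.        ]
barend [ 0.20475082 -0.12965824  0.        ]
```

>>> send_rows --steps '[{"translation": [33.9, -25.5, 4.5], "delta_rot": [0, 0, 0.424], "jaw": 7.0}, {"translation": [33.9, -25.5, 4.5], "delta_rot": [0, 0, 0.424], "jaw": 7.0}, {"translation": [33.9, -25.5, 4.5], "delta_rot": [0, 0, 0.424], "jaw": 7.0}, {"translation": [33.9, -25.5, 4.5], "delta_rot": [0, 0, 0.424], "jaw": 7.0}, {"translation": [33.9, -25.5, 4.5], "delta_rot": [0, 0, 0.424], "jaw": 7.0}, {"translation": [33.9, -25.5, 4.5], "delta_rot": [0, 0, 0.424], "jaw": 7.0}, {"translation": [33.9, -25.5, 4.5], "delta_rot": [0, 0, 0.424], "jaw": 7.0}, {"translation": [33.9, -25.5, 4.5], "delta_rot": [0, 0, 0.424], "jaw": 7.0}]'

```text
time: 0.9
tool_pos: [0.4425, -0.2315, 0.2026]
tool_rot: [-0.0, 1.0, -0.014, -0.0]
contact_force: [1.4, -0.2, 0.2]
gripper_width: 0.822
grasp_force: 0.0
```

```bash
python3 - <<'E'
from h import *
log(); s=state(); print(s["time"],s["tool_pos"],s["joint_pos"],s["gripper_width"]); rel([((.455,-.2105,.2),rot(LY,-.4))])
E
```

```text
0.9 [ 0.44246893 -0.23145146  0.2025672 ] [-6.31110551e-01 -2.24572244e-01  1.94512732e+00  2.87457425e-05
  1.42117666e+00  9.68160404e-01] 0.8217170464028825
[1.19, -2.13, 0.26] [-0.0, -0.4, -0.0]
```

>>> send_rows --steps '[{"translation": [1.2, -2.1, 0], "delta_rot": [0, -0.1, 0], "jaw": 7.0}, {"translation": [1.2, -2.1, 0], "delta_rot": [0, -0.2, 0], "jaw": 7.0}, {"translation": [1.2, -2.1, 0], "delta_rot": [0, -0.3, 0], "jaw": 7.0}, {"translation": [1.2, -2.1, 0], "delta_rot": [0, -0.4, 0], "jaw": 7.0}, {"translation": [1.2, -2.1, 0], "delta_rot": [0, -0.5, 0], "jaw": 7.0}, {"translation": [1.2, -2.1, 0], "delta_rot": [0, -0.5, 0], "jaw": 7.0}, {"translation": [1.2, -2.1, 0], "delta_rot": [0, -0.5, 0], "jaw": 7.0}, {"translation": [1.2, -2.1, 0], "delta_rot": [0, -0.5, 0], "jaw": 7.0}]'

```text
time: 1.7
tool_pos: [0.4543, -0.2129, 0.2033]
tool_rot: [-0.003, 0.969, -0.014, -0.247]
contact_force: [-0.4, -0.2, 0.7]
gripper_width: 0.824
grasp_force: 0.0
```

```bash
cat > fk.py <<'E'
from h import *
from scipy.optimize import least_squares
def fk(p,q):
    H,a1,L1,L2,B,D,off,y4=p
    T=R.from_euler('z',q[0]); 
    pos=np.array([a1,off,H]); r=R.from_euler('y',q[1]); pos=pos+r.apply([0,0,L1])
    r=r*R.from_euler('y',q[2]); pos=pos+r.apply([B,0,L2])
    r=r*R.from_euler('z',q[3])*R.from_euler('y',q[4]); pos=pos+r.apply([y4,0,D])
    r=r*R.from_euler('z',q[5]); return T.apply(pos),T*r
def fit():
    d=[eval(l) for l in open("log.txt")]
    f=lambda p: np.concatenate([fk(p,x[0])[0]-x[1] for x in d]+[1e-3*(p-P0)])
    P0=np.array([.3,0,.4,.4,0,.25,.074,0]); return least_squares(f,P0).x,d
E
python3 - <<'E'
from fk import *
log(); s=state(); print(s["tool_pos"],s["joint_pos"],s["contact_force"])
p,d=fit(); print(np.round(p,4))
for x in d:
    a,r=fk(p,x[0]); q=r.as_quat(); print(np.round(a-x[1],4),np.round(q,3),np.round(x[2],3))
E
```

```text
[ 0.45434604 -0.21285874  0.20331756] [-0.47639215  0.09686715  1.69290433 -0.21452066  1.80274594  1.12154102] [-0.43644615 -0.16994016  0.65803281]
[ 2.380e-01  1.000e-04  4.264e-01  6.098e-01  9.570e-02  2.655e-01
  7.420e-02 -0.000e+00]
[ 0.  0. -0.] [ 0.554  0.832  0.001 -0.001] [-0.001  0.98   0.197 -0.   ]
[0. 0. 0.] [ 0.717  0.697  0.    -0.   ] [-0.     1.    -0.014 -0.   ]
[-0. -0.  0.] [ 0.695  0.675 -0.172 -0.177] [-0.003  0.969 -0.014 -0.247]
```

```bash
cat >> h.py <<'E'
def grasp(lx,ly,h,pitch,yaw=LY):
    r=rot(yaw,pitch); return lane(lx,ly,h)+r.apply([0,0,.005]), r
E
python3 - <<'E'
from h import *
rel([grasp(.02,-.201,.12,-.5),grasp(.02,-.201,.037,-.5)])
E
```

```text
[5.2, -0.22, 7.15] [0.0, -0.001, -0.0]
[9.17, -0.22, 14.44] [0.0, -0.001, -0.0]
```

>>> send_rows --steps '[{"translation": [2.6, -0.1, 3.6], "delta_rot": [0, 0, 0], "jaw": 7.0}, {"translation": [5.2, -0.2, 7.2], "delta_rot": [0, 0, 0], "jaw": 7.0}, {"translation": [6.5, -0.2, 9.5], "delta_rot": [0, 0, 0], "jaw": 7.0}, {"translation": [7.8, -0.2, 12.0], "delta_rot": [0, 0, 0], "jaw": 7.0}, {"translation": [9.2, -0.2, 14.4], "delta_rot": [0, 0, 0], "jaw": 7.0}, {"translation": [9.2, -0.2, 14.4], "delta_rot": [0, 0, 0], "jaw": 7.0}, {"translation": [9.2, -0.2, 14.4], "delta_rot": [0, 0, 0], "jaw": 4.0}, {"translation": [9.2, -0.2, 14.4], "delta_rot": [0, 0, 0], "jaw": 3.0}]'

```text
time: 2.5
tool_pos: [0.4678, -0.2119, 0.0349]
tool_rot: [-0.003, 0.969, -0.014, -0.245]
contact_force: [-0.3, -0.3, -2.2]
gripper_width: 0.575
grasp_force: 62.2
```

```bash
python3 - <<'E'
from fk import *
log(); s=state(); print(s["tool_pos"],s["joint_pos"],s["contact_force"],s["gripper_width"],s["grasp_force"])
p,d=fit(); print(np.round(p,4))
print([np.round(fk(p,x[0])[0]-x[1],4) for x in d])
lo=np.array([-3.01,-1.01,.06,-1.02,.09,-3.14]);hi=np.array([3.01,2.22,2.58,4.17,2.62,3.14])
off=fk(p,d[-1][0])[1]; q=d[-1][2]; C=off.inv()*R.from_quat([q[1],q[2],q[3],q[0]])
def ik(t,r,q0):
    e=lambda q: np.concatenate([fk(p,q)[0]-t,.3*(r.inv()*fk(p,q)[1]*C).as_rotvec()])
    o=least_squares(e,np.clip(q0,lo+1e-4,hi-1e-4),bounds=(lo,hi)); return o.x,np.abs(e(o.x)).max()
for ly in(-.2,.1,.2):
  q=np.array(d[-1][0])
  for pt in np.arange(-.7,1.6,.2):
    q,e=ik(*grasp(.02,ly,.08,pt),q); print(ly,round(pt,2),np.round(q,2),round(e,4))
E
```

```text
[ 0.46779891 -0.21188176  0.03490543] [-0.46515986  0.32472099  1.74057078 -0.2039359   1.53237207  1.18987465] [-0.25200231 -0.31409253 -2.19945996] 0.575457127343514 62.206034660339355
[ 0.238   0.      0.4264  0.6099  0.0957  0.2655  0.0742 -0.    ]
[array([-0.,  0., -0.]), array([ 0., -0.,  0.]), array([-0.,  0., -0.]), array([ 0., -0.,  0.])]
-0.2 -0.7 [-0.44  0.39  1.64 -0.26  1.77  1.2 ] 0.0
-0.2 -0.5 [-0.46  0.26  1.74 -0.2   1.6   1.18] 0.0
-0.2 -0.3 [-0.5   0.14  1.84 -0.14  1.43  1.14] 0.0
-0.2 -0.1 [-0.54  0.02  1.95 -0.05  1.26  1.08] 0.0
-0.2 0.1 [-0.59 -0.1   2.07  0.06  1.09  0.98] 0.0
-0.2 0.3 [-0.66 -0.21  2.18  0.22  0.94  0.83] 0.0
-0.2 0.5 [-0.73 -0.29  2.29  0.44  0.8   0.62] 0.0
-0.2 0.7 [-0.8  -0.35  2.39  0.76  0.72  0.31] 0.0
-0.2 0.9 [-0.88 -0.35  2.47  1.14  0.71 -0.08] 0.0
-0.2 1.1 [-0.95 -0.29  2.52  1.53  0.79 -0.48] 0.0
-0.2 1.3 [-1.   -0.14  2.53  1.83  0.97 -0.82] 0.0
-0.2 1.5 [-1.03  0.07  2.5   2.03  1.21 -1.06] 0.0
0.1 -0.7 [0.02 0.35 1.69 0.03 1.8  1.61] 0.0
0.1 -0.5 [0.02 0.22 1.79 0.02 1.63 1.61] 0.0
0.1 -0.3 [0.02 0.09 1.9  0.02 1.45 1.62] 0.0
[... 355 characters left out ...]
71
0.1 1.3 [ 0.07 -0.54  2.58 -1.02  0.09  2.64] 0.0718
0.1 1.5 [ 0.07 -0.6   2.58 -1.02  0.09  2.63] 0.1164
0.2 -0.7 [0.17 0.39 1.63 0.13 1.81 1.75] 0.0
0.2 -0.5 [0.18 0.27 1.73 0.1  1.63 1.76] 0.0
0.2 -0.3 [0.2  0.14 1.84 0.07 1.45 1.78] 0.0
0.2 -0.1 [0.22 0.02 1.95 0.03 1.27 1.81] 0.0
0.2 0.1 [ 0.25 -0.09  2.06 -0.03  1.08  1.86] 0.0
0.2 0.3 [ 0.28 -0.2   2.17 -0.12  0.88  1.94] 0.0
0.2 0.5 [ 0.31 -0.28  2.28 -0.26  0.69  2.07] 0.0
0.2 0.7 [ 0.35 -0.34  2.38 -0.53  0.5   2.34] 0.0
0.2 0.9 [ 0.38 -0.36  2.46 -1.02  0.37  2.83] 0.0044
0.2 1.1 [ 0.31 -0.5   2.55 -1.02  0.25  2.77] 0.0368
0.2 1.3 [ 0.25 -0.57  2.58 -1.02  0.14  2.71] 0.0734
0.2 1.5 [ 0.22 -0.6   2.58 -1.02  0.09  2.67] 0.1157
```

```bash
cat > lift.py <<'E'
from fk import *
import sys
bx,by,p0,tx=map(float,sys.argv[1:5]); end=float(sys.argv[5]) if len(sys.argv)>5 else 0.
# bottle lying at lane bx,by (origin), cap along lane +x ; tilt 0=upright, pi/2=lying
Tp,Tr=tool()
def bot(x,y,z,t): return lane(x,y,z), LR*R.from_euler('y',t)
b0=bot(bx,by,.031,np.pi/2)
rp=b0[1].inv().apply(Tp-b0[0]); rr=b0[1].inv()*Tr
rows=[]
for i in range(1,17):
    t=end+(np.pi/2-end)*(1-min(1,i/14)); s=min(1,i/14)
    cl=.018*min(1,i/3)*(1 if i<14 else (.35 if i<15 else .06))
    z=.006+cl+.045*np.cos(t)+.025*np.sin(t)
    bp,br=bot(bx+(tx-bx)*s,by,z,t)
    rows.append((bp+br.apply(rp),br*rr))
print("first"); rel(rows[:8],(Tp,Tr)); print("second (from end of first)"); rel(rows[8:],rows[7])
E
python3 lift.py .0027 -.201 -.5 0
```

```text
first
[-0.67, 0.0, -1.09] [0.0, 0.112, 0.0]
[-1.34, 0.0, -2.12] [0.0, 0.224, 0.0]
[-2.0, 0.01, -3.1] [0.0, 0.337, 0.0]
[-2.36, 0.01, -3.49] [0.0, 0.449, 0.001]
[-2.7, 0.01, -3.82] [0.001, 0.561, 0.001]
[-3.03, 0.01, -4.07] [0.001, 0.673, 0.001]
[-3.33, 0.01, -4.25] [0.001, 0.785, 0.001]
[-3.6, 0.01, -4.36] [0.001, 0.898, 0.001]
second (from end of first)
[-0.13, 0.0, -0.2] [0.0, 0.112, 0.0]
[-0.3, 0.0, -0.33] [0.0, 0.224, 0.0]
[-0.51, 0.0, -0.38] [0.0, 0.337, 0.0]
[-0.75, 0.0, -0.36] [0.0, 0.449, 0.001]
[-1.02, 0.0, -0.25] [0.001, 0.561, 0.001]
[-1.78, 0.0, 1.01] [0.001, 0.673, 0.001]
[-1.99, 0.0, 1.49] [0.001, 0.673, 0.001]
[-1.99, 0.0, 1.49] [0.001, 0.673, 0.001]
```

>>> send_rows --steps '[{"translation": [-0.7, 0, -1.1], "delta_rot": [0, 0.112, 0], "jaw": 3.0}, {"translation": [-1.3, 0, -2.1], "delta_rot": [0, 0.224, 0], "jaw": 3.0}, {"translation": [-2.0, 0, -3.1], "delta_rot": [0, 0.337, 0], "jaw": 3.0}, {"translation": [-2.4, 0, -3.5], "delta_rot": [0, 0.449, 0], "jaw": 3.0}, {"translation": [-2.7, 0, -3.8], "delta_rot": [0, 0.561, 0], "jaw": 3.0}, {"translation": [-3.0, 0, -4.1], "delta_rot": [0, 0.673, 0], "jaw": 3.0}, {"translation": [-3.3, 0, -4.25], "delta_rot": [0, 0.785, 0], "jaw": 3.0}, {"translation": [-3.6, 0, -4.35], "delta_rot": [0, 0.898, 0], "jaw": 3.0}]'

```text
time: 3.3
tool_pos: [0.4561, -0.2113, 0.0903]
tool_rot: [0.004, 0.979, -0.013, 0.201]
contact_force: [-0.7, 0.4, -3.2]
gripper_width: 0.578
grasp_force: 62.5
```

>>> send_rows --steps '[{"translation": [-0.1, 0, -0.2], "delta_rot": [0, 0.112, 0], "jaw": 3.0}, {"translation": [-0.3, 0, -0.3], "delta_rot": [0, 0.224, 0], "jaw": 3.0}, {"translation": [-0.5, 0, -0.4], "delta_rot": [0, 0.337, 0], "jaw": 3.0}, {"translation": [-0.75, 0, -0.35], "delta_rot": [0, 0.449, 0], "jaw": 3.0}, {"translation": [-1.0, 0, -0.25], "delta_rot": [0, 0.561, 0], "jaw": 3.0}, {"translation": [-1.1, 0, -0.1], "delta_rot": [0, 0.673, 0], "jaw": 3.0}, {"translation": [-1.1, 0, -0.1], "delta_rot": [0, 0.673, 0], "jaw": 3.0}, {"translation": [-1.1, 0, -0.1], "delta_rot": [0, 0.673, 0], "jaw": 3.0}]'

```text
time: 4.1
tool_pos: [0.445, -0.2108, 0.0848]
tool_rot: [0.007, 0.861, -0.012, 0.509]
contact_force: [0.7, -0.8, -2.6]
gripper_width: 0.582
grasp_force: 63.0
```

```bash
python3 - <<'E'
from h import *
log(); p,r=tool(); print(state()["joint_pos"]); print(p, (rot(LY,0).inv()*r).as_rotvec(), LR.inv().apply(p-LO))
f=grab_frame("scene"); im=f["pixels"]
c=proj(f,lane(0,-.2,.05))[0].astype(int); print(c)
cv2.imwrite("pics/g1.png",cv2.resize(im[max(0,c[1]-75):c[1]+75,max(0,c[0]-100):c[0]+100],None,fx=4,fy=4,interpolation=cv2.INTER_CUBIC))
E
```

```text
[-1.02041689 -0.41319875  2.56738805  1.38530176  0.84273276 -0.3603047 ]
[ 0.44495439 -0.21081754  0.08484801] [-2.76784137e-04  1.06848039e+00 -5.67441873e-05] [-0.00334829 -0.20139293  0.08484801]
[246 159]
```

View pics/g1.png

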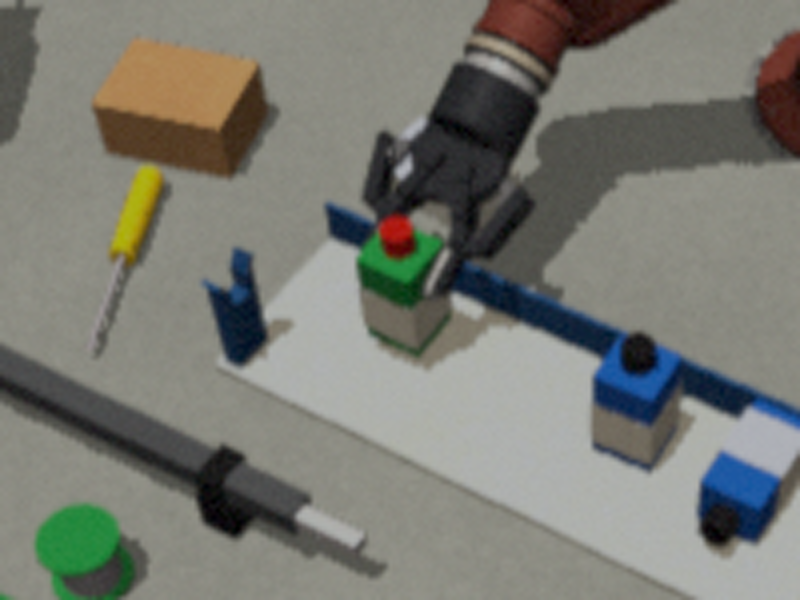

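```bash
python3 - <<'E'
from h import *
p,r=tool(); d=LR.apply([.008,0,-.0175]); e=LR.apply([.008,0,-.016]); rel([(p+d,r)]); 
rel([(p+d+r.apply([0,0,-.1]),r),(np.array([.42,.085,.25]),rot(LY,-.3))])
E
```

```text
[-1.15, -0.0, 1.54] [0.0, 0.0, 0.0]
[-1.15, -0.0, -8.46] [0.0, 0.0, 0.0]
[12.82, -29.51, -10.87] [0.002, -1.37, 0.001]
```

>>> send_rows --steps '[{"translation": [-0.5, 0, 0.6], "delta_rot": [0, 0, 0], "jaw": 3.0}, {"translation": [-0.9, 0, 1.2], "delta_rot": [0, 0, 0], "jaw": 3.0}, {"translation": [-1.1, 0, 1.5], "delta_rot": [0, 0, 0], "jaw": 3.0}, {"translation": [-1.15, 0, 1.55], "delta_rot": [0, 0, 0], "jaw": 3.0}, {"translation": [-1.15, 0, 1.55], "delta_rot": [0, 0, 0], "jaw": 3.0}, {"translation": [-1.15, 0, 1.55], "delta_rot": [0, 0, 0], "jaw": 5.5}, {"translation": [-1.15, 0, 1.55], "delta_rot": [0, 0, 0], "jaw": 6.5}, {"translation": [-1.15, 0, 1.55], "delta_rot": [0, 0, 0], "jaw": 6.5}]'

```text
time: 4.95
tool_pos: [0.4535, -0.2112, 0.0679]
tool_rot: [0.008, 0.86, -0.012, 0.511]
contact_force: [-0.1, 1.0, -0.2]
gripper_width: 0.763
grasp_force: 0.0
```

>>> send_rows --steps '[{"translation": [0, 0, -2], "delta_rot": [0, 0, 0], "jaw": 6.8}, {"translation": [0, 0, -4], "delta_rot": [0, 0, 0], "jaw": 7.0}, {"translation": [0, 0, -6], "delta_rot": [0, 0, 0], "jaw": 7.0}, {"translation": [0, 0, -8], "delta_rot": [0, 0, 0], "jaw": 7.0}, {"translation": [0, 0, -10], "delta_rot": [0, 0, 0], "jaw": 7.0}, {"translation": [0, 0, -12], "delta_rot": [0, 0, 0], "jaw": 7.0}, {"translation": [0, 0, -12], "delta_rot": [0, 0, 0], "jaw": 7.0}, {"translation": [0, 0, -12], "delta_rot": [0, 0, 0], "jaw": 7.0}]'

```text
time: 5.75
tool_pos: [0.372, -0.2517, 0.1284]
tool_rot: [-0.006, 0.863, -0.004, 0.506]
contact_force: [-1.0, -0.4, 0.5]
gripper_width: 0.826
grasp_force: 0.0
```

```bash
python3 - <<'E'
from h import *
p,r=tool(); print(p,state()["joint_pos"])
f=grab_frame("top"); P=pts(f); Z=P[...,2]; cv2.imwrite("pics/t2.png",cv2.resize(f["pixels"],(800,600)))
L=LR.inv().apply((P-LO).reshape(-1,3)).reshape(P.shape)
for n,y in dict(green=-.2,stand=0,blue=.1,orange=.2).items():
    m=(abs(L[...,1]-y)<.045)&(abs(L[...,0])<.055)&(Z>.04)&(Z<.15)
    if m.sum(): print(n,m.sum(),np.round(np.nanpercentile(L[m],[2,50,98],axis=0),3).tolist())
rel([((.42,.085,.28),rot(LY,-.3))])
E
```

```text
[ 0.37200412 -0.25173218  0.12842132] [-1.32382866 -0.6005212   2.58287499  1.16471331  1.17420885 -0.24959916]
green 375 [[-0.019, -0.226, 0.046], [0.003, -0.199, 0.094], [0.031, -0.177, 0.12]]
stand 341 [[-0.029, -0.022, 0.058], [-0.007, 0.001, 0.095], [0.019, 0.026, 0.121]]
blue 572 [[-0.049, 0.077, 0.041], [-0.005, 0.101, 0.054], [0.049, 0.126, 0.06]]
orange 566 [[-0.043, 0.173, 0.043], [0.001, 0.197, 0.055], [0.046, 0.222, 0.062]]
[15.15, -33.84, -3.04] [-0.026, -1.36, 0.021]
```

```bash
python3 - <<'E'
from h import *
rel([((.38,-.24,.2),rot(LY,.7)),((.40,-.2,.28),rot(LY,.1))])
b=((.40,-.2,.28),rot(LY,.1))
rel([((.42,.0,.25),rot(LY,-.3)),((.44,.09,.24),rot(LY,-.75))],b)
E
```

```text
[6.67, -1.21, -2.84] [-0.031, -0.36, 0.006]
[14.57, -5.34, -4.98] [-0.029, -0.96, 0.015]
[1.13, -20.05, 3.13] [0.0, -0.4, -0.0]
[2.76, -29.1, 4.3] [-0.0, -0.85, 0.0]
```

>>> send_rows --steps '[{"translation": [2.2, -0.4, -1.0], "delta_rot": [0, -0.12, 0], "jaw": 7.0}, {"translation": [4.4, -0.8, -1.9], "delta_rot": [-0.01, -0.24, 0], "jaw": 7.0}, {"translation": [6.7, -1.2, -2.8], "delta_rot": [-0.03, -0.36, 0], "jaw": 7.0}, {"translation": [9.0, -2.4, -3.5], "delta_rot": [-0.03, -0.48, 0.01], "jaw": 7.0}, {"translation": [11.0, -3.5, -4.0], "delta_rot": [-0.03, -0.6, 0.01], "jaw": 7.0}, {"translation": [13.0, -4.5, -4.5], "delta_rot": [-0.03, -0.72, 0.01], "jaw": 7.0}, {"translation": [14.6, -5.3, -5.0], "delta_rot": [-0.03, -0.84, 0.015], "jaw": 7.0}, {"translation": [14.6, -5.3, -5.0], "delta_rot": [-0.03, -0.96, 0.015], "jaw": 7.0}]'

```text
time: 6.6
tool_pos: [0.4021, -0.1993, 0.2835]
tool_rot: [0.002, 0.999, -0.012, 0.05]
contact_force: [0.6, -0.3, -0.3]
gripper_width: 0.815
grasp_force: 0.0
```

>>> send_rows --steps '[{"translation": [0.4, -4, 0.5], "delta_rot": [0, -0.11, 0], "jaw": 7.0}, {"translation": [0.8, -8, 1.1], "delta_rot": [0, -0.22, 0], "jaw": 7.0}, {"translation": [1.1, -12, 1.7], "delta_rot": [0, -0.33, 0], "jaw": 7.0}, {"translation": [1.4, -16, 2.3], "delta_rot": [0, -0.44, 0], "jaw": 7.0}, {"translation": [1.8, -20, 2.9], "delta_rot": [0, -0.55, 0], "jaw": 7.0}, {"translation": [2.2, -24, 3.5], "delta_rot": [0, -0.66, 0], "jaw": 7.0}, {"translation": [2.8, -29, 4.3], "delta_rot": [0, -0.77, 0], "jaw": 7.0}, {"translation": [2.8, -29, 4.3], "delta_rot": [0, -0.85, 0], "jaw": 7.0}]'

```text
time: 7.4
tool_pos: [0.4397, 0.0936, 0.2374]
tool_rot: [-0.004, 0.929, -0.009, -0.37]
contact_force: [-0.1, -0.5, 1.1]
gripper_width: 0.819
grasp_force: 0.0
```

```bash
python3 - <<'E'
from fk import *
log(); p,r=tool(); print(p,(rot(LY,0).inv()*r).as_rotvec(),state()["joint_pos"],state()["time"])
rel([grasp(.02,.1,.12,-.75),grasp(.02,.101,.041,-.75)])
p,d=fit(); print(np.round(p,4)); print([np.round(fk(p,x[0])[0]-x[1],4) for x in d])
q=d[-1][2]; C=fk(p,d[-1][0])[1].inv()*R.from_quat([q[1],q[2],q[3],q[0]])
lo=np.array([-3.01,-1.01,.06,-1.02,.09,-3.14]);hi=np.array([3.01,2.22,2.58,4.17,2.62,3.14])
def ik(t,r,q0):
    e=lambda q: np.concatenate([fk(p,q)[0]-t,.3*(r.inv()*fk(p,q)[1]*C).as_rotvec()])
    o=least_squares(e,np.clip(q0,lo+1e-4,hi-1e-4),bounds=(lo,hi)); return o.x,np.abs(e(o.x)).max()
for ly in(.1,.2):
 for x in (.0,.015):
  q=np.array(d[-1][0])
  for pt in (-.75,-.4,0,.3,.5,.6,.65,.7,.75,.8):
    q,e=ik(*grasp(x,ly,.072,pt),q); 
    if pt>.4: print(ly,x,round(pt,2),np.round(q,2),round(e,4))
E
```

```text
[0.43970624 0.09360745 0.23738615] [-0.00195015 -0.75857159 -0.00809522] [0.02484261 0.12195766 1.67694851 0.03691505 2.10042545 1.6213999 ] 7.4
[10.78, 0.32, 6.46] [0.005, 0.009, 0.007]
[16.21, 0.23, 12.2] [0.005, 0.009, 0.007]
[ 0.238   0.      0.4264  0.6099  0.0957  0.2655  0.0742 -0.    ]
[array([-0.,  0., -0.]), array([-0.,  0., -0.]), array([-0.,  0., -0.]), array([0., 0., 0.]), array([-0., -0.,  0.]), array([-0.,  0., -0.])]
0.1 0.0 0.5 [ 0.06 -0.47  2.42 -0.07  0.69  1.7 ] 0.0
0.1 0.0 0.6 [ 0.06 -0.52  2.48 -0.1   0.58  1.73] 0.0
0.1 0.0 0.65 [ 0.07 -0.54  2.51 -0.12  0.53  1.75] 0.0
0.1 0.0 0.7 [ 0.07 -0.57  2.54 -0.14  0.48  1.77] 0.0
0.1 0.0 0.75 [ 0.07 -0.59  2.57 -0.17  0.42  1.81] 0.0
0.1 0.0 0.8 [ 0.08 -0.58  2.58 -0.23  0.36  1.87] 0.0027
0.1 0.015 0.5 [ 0.06 -0.41  2.39 -0.06  0.67  1.69] 0.0
0.1 0.015 0.6 [ 0.06 -0.46  2.45 -0.09  0.56  1.72] 0.0
0.1 0.015 0.65 [ 0.06 -0.48  2.47 -0.12  0.51  1.74] 0.0
0.1 0.015 0.7 [ 0.07 -0.5   2.5  -0.14  0.45  1.77] 0.0
0.1 0.015 0.75 [ 0.07 -0.52  2.53 -0.18  0.39  1.81] 0.0
0.1 0.015 0.8 [ 0.07 -0.53  2.55 -0.23  0.33  1.86] 0.0
0.2 0.0 0.5 [ 0.33 -0.32  2.32 -0.27  0.68  2.1 ] 0.0
0.2 0.0 0.6 [ 0.35 -0.35  2.37 -0.39  0.59  2.22] 0.0
0.2 0.0 0.65 [ 0.36 -0.36  2.4  -0.46  0.55  2.29] 0.0
0.2 0.0 0.7 [ 0.38 -0.37  2.42 -0.55  0.5   2.38] 0.0
0.2 0.0 0.75 [ 0.39 -0.38  2.44 -0.66  0.46  2.49] 0.0
0.2 0.0 0.8 [ 0.4  -0.38  2.46 -0.8   0.43  2.63] 0.0
0.2 0.015 0.5 [ 0.32 -0.28  2.29 -0.26  0.67  2.09] 0.0
0.2 0.015 0.6 [ 0.34 -0.31  2.34 -0.38  0.57  2.2 ] 0.0
0.2 0.015 0.65 [ 0.35 -0.32  2.37 -0.46  0.53  2.28] 0.0
0.2 0.015 0.7 [ 0.36 -0.33  2.39 -0.55  0.48  2.37] 0.0
0.2 0.015 0.75 [ 0.37 -0.34  2.41 -0.66  0.44  2.48] 0.0
0.2 0.015 0.8 [ 0.38 -0.34  2.43 -0.8   0.41  2.62] 0.0
```

```bash
python3 - <<'E'
from h import *
rel([grasp(.012,.101,.1,-.85),grasp(.012,.101,.041,-.85)])
E
```

```text
[11.52, 0.21, 8.46] [0.005, -0.091, 0.006]
[15.58, 0.22, 12.74] [0.005, -0.091, 0.006]
```

>>> send_rows --steps '[{"translation": [3.5, 0.1, 2.6], "delta_rot": [0.005, -0.09, 0.006], "jaw": 7.0}, {"translation": [7.0, 0.2, 5.2], "delta_rot": [0.005, -0.09, 0.006], "jaw": 7.0}, {"translation": [11.5, 0.2, 8.5], "delta_rot": [0.005, -0.09, 0.006], "jaw": 7.0}, {"translation": [13.5, 0.2, 10.6], "delta_rot": [0.005, -0.09, 0.006], "jaw": 7.0}, {"translation": [15.6, 0.2, 12.7], "delta_rot": [0.005, -0.09, 0.006], "jaw": 7.0}, {"translation": [15.6, 0.2, 12.7], "delta_rot": [0.005, -0.09, 0.006], "jaw": 6.0}, {"translation": [15.6, 0.2, 12.7], "delta_rot": [0.005, -0.09, 0.006], "jaw": 3.0}, {"translation": [15.6, 0.2, 12.7], "delta_rot": [0.005, -0.09, 0.006], "jaw": 3.0}]'

```text
time: 8.2
tool_pos: [0.4686, 0.0859, 0.0421]
tool_rot: [-0.006, 0.913, -0.016, -0.407]
contact_force: [0.6, -0.0, -1.9]
gripper_width: 0.586
grasp_force: 62.7
```

```bash
python3 lift.py -.0055 .101 0 .004 0.03; python3 -c "
from h import *
p,r=tool();print(LR.inv().apply(p-LO),(rot(LY,0).inv()*r).as_rotvec(),state()['gripper_width'])"
```

```text
first
[-0.98, 0.0, -0.8] [0.001, 0.11, -0.0]
[-1.94, 0.01, -1.55] [0.001, 0.22, -0.001]
[-2.86, 0.01, -2.24] [0.002, 0.33, -0.001]
[-3.3, 0.01, -2.48] [0.003, 0.44, -0.002]
[-3.7, 0.01, -2.66] [0.003, 0.55, -0.002]
[-4.05, 0.01, -2.79] [0.004, 0.66, -0.003]
[-4.34, 0.01, -2.85] [0.005, 0.77, -0.003]
[-4.57, 0.02, -2.85] [0.005, 0.88, -0.004]
second (from end of first)
[-0.15, 0.0, -0.09] [0.001, 0.11, -0.0]
[-0.31, 0.0, -0.1] [0.001, 0.22, -0.001]
[-0.47, 0.0, -0.02] [0.002, 0.33, -0.001]
[-0.63, 0.0, 0.14] [0.003, 0.44, -0.002]
[-0.79, 0.01, 0.39] [0.003, 0.55, -0.002]
[-0.99, 0.01, 1.89] [0.004, 0.66, -0.003]
[-1.01, 0.02, 2.41] [0.004, 0.66, -0.003]
[-1.01, 0.02, 2.41] [0.004, 0.66, -0.003]
[0.01193144 0.09586921 0.04208239] [ 0.00143773 -0.83750292  0.00730224] 0.5862871312298203
```

>>> send_rows --steps '[{"translation": [-1.0, 0, -0.8], "delta_rot": [0, 0.11, 0], "jaw": 3.0}, {"translation": [-1.95, 0, -1.55], "delta_rot": [0, 0.22, 0], "jaw": 3.0}, {"translation": [-2.85, 0, -2.25], "delta_rot": [0, 0.33, 0], "jaw": 3.0}, {"translation": [-3.3, 0, -2.5], "delta_rot": [0, 0.44, 0], "jaw": 3.0}, {"translation": [-3.7, 0, -2.65], "delta_rot": [0, 0.55, 0], "jaw": 3.0}, {"translation": [-4.05, 0, -2.8], "delta_rot": [0, 0.66, 0], "jaw": 3.0}, {"translation": [-4.35, 0, -2.85], "delta_rot": [0, 0.77, 0], "jaw": 3.0}, {"translation": [-4.55, 0, -2.85], "delta_rot": [0, 0.88, 0], "jaw": 3.0}]'

```text
time: 9.0
tool_pos: [0.4595, 0.086, 0.0968]
tool_rot: [0.001, 1.0, -0.018, 0.024]
contact_force: [-0.6, -0.8, -1.7]
gripper_width: 0.586
grasp_force: 62.9
```

>>> send_rows --steps '[{"translation": [-0.15, 0, -0.1], "delta_rot": [0, 0.11, 0], "jaw": 3.0}, {"translation": [-0.3, 0, -0.1], "delta_rot": [0, 0.22, 0], "jaw": 3.0}, {"translation": [-0.45, 0, 0], "delta_rot": [0, 0.33, 0], "jaw": 3.0}, {"translation": [-0.65, 0, 0.15], "delta_rot": [0, 0.44, 0], "jaw": 3.0}, {"translation": [-0.8, 0, 0.4], "delta_rot": [0, 0.55, 0], "jaw": 3.0}, {"translation": [-0.9, 0, 1.0], "delta_rot": [0, 0.66, 0], "jaw": 3.0}, {"translation": [-1.0, 0, 1.6], "delta_rot": [0, 0.66, 0], "jaw": 3.0}, {"translation": [-1.0, 0, 1.9], "delta_rot": [0, 0.66, 0], "jaw": 3.0}]'

```text
time: 9.8
tool_pos: [0.4489, 0.0862, 0.0746]
tool_rot: [0.007, 0.94, -0.017, 0.342]
contact_force: [-0.3, -0.4, -2.6]
gripper_width: 0.586
grasp_force: 63.1
```

```bash
python3 - <<'E'
from h import *
log(); p,r=tool(); print(p,(rot(LY,0).inv()*r).as_rotvec(), LR.inv().apply(p-LO),state()["joint_pos"],state()["gripper_width"])
f=grab_frame("scene"); im=f["pixels"]
c=proj(f,lane(0,.1,.05))[0].astype(int); print(c)
cv2.imwrite("pics/b1.png",cv2.resize(im[max(0,c[1]-75):c[1]+75,max(0,c[0]-100):c[0]+100],None,fx=4,fy=4,interpolation=cv2.INTER_CUBIC))
E
```

```text
[0.44889429 0.08621927 0.07457297] [-0.0045207   0.69815818  0.00692768] [-0.00781499  0.09563643  0.07457297] [ 0.06603245 -0.63953822  2.56617404 -0.13445471  0.52338956  1.76467075] 0.585820668434084
[332 198]
```

View pics/b1.png

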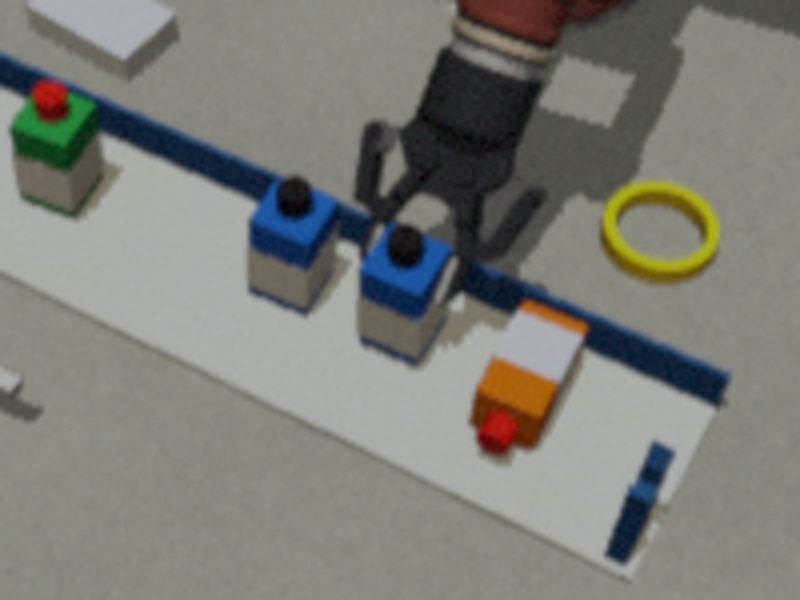

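>>> send_rows --steps '[{"translation": [0.3, 0, 0.5], "delta_rot": [0, 0, 0], "jaw": 3.0}, {"translation": [0.5, 0, 1.0], "delta_rot": [0, 0, 0], "jaw": 3.0}, {"translation": [0.5, 0, 1.0], "delta_rot": [0, 0, 0], "jaw": 3.0}, {"translation": [0.5, 0, 1.0], "delta_rot": [0, 0, 0], "jaw": 3.0}, {"translation": [0.5, 0, 1.0], "delta_rot": [0, 0, 0], "jaw": 5.5}, {"translation": [0.5, 0, 1.0], "delta_rot": [0, 0, 0], "jaw": 6.5}, {"translation": [0.5, 0, 1.0], "delta_rot": [0, 0, 0], "jaw": 6.5}, {"translation": [0.5, 0, 1.0], "delta_rot": [0, 0, 0], "jaw": 6.5}]'

```text
time: 10.65
tool_pos: [0.46, 0.0858, 0.0708]
tool_rot: [0.007, 0.939, -0.017, 0.343]
contact_force: [-0.2, -0.5, -0.0]
gripper_width: 0.763
grasp_force: 0.0
```

```bash
python3 - <<'E'
from h import *
p,r=tool(); z=np.array([0,0,1]); print(p,LR.inv().apply(p-LO),state()["contact_force"])
b=(p+.14*z,rot(LY,.55)); rel([(p+.07*z,r),(p+.12*z,rot(LY,.55)),((.45,.13,.25),rot(LY,.2))])
rel([((.45,.185,.2),rot(LY,-.85))],((.45,.13,.25),rot(LY,.2)))
E
```

```text
[0.45995473 0.08581041 0.07077594] [0.00325259 0.09554071 0.07077594] [-0.21286786 -0.52178438 -0.00082376]
[4.51, 0.01, -5.35] [0.0, 0.0, 0.0]
[7.74, 0.02, -9.17] [0.006, -0.151, -0.005]
[10.68, -4.35, -14.45] [0.005, -0.501, -0.006]
[-1.15, -5.5, 4.87] [0.0, -1.05, 0.0]
```

>>> send_rows --steps '[{"translation": [1.5, 0, -1.8], "delta_rot": [0, 0, 0], "jaw": 6.6}, {"translation": [3.0, 0, -3.6], "delta_rot": [0, 0, 0], "jaw": 6.8}, {"translation": [4.5, 0, -5.35], "delta_rot": [0, 0, 0], "jaw": 7.0}, {"translation": [6.0, 0, -7.2], "delta_rot": [0, -0.05, 0], "jaw": 7.0}, {"translation": [7.7, 0, -9.2], "delta_rot": [0, -0.15, 0], "jaw": 7.0}, {"translation": [8.7, -1.5, -11], "delta_rot": [0, -0.27, 0], "jaw": 7.0}, {"translation": [9.7, -3, -12.7], "delta_rot": [0, -0.39, 0], "jaw": 7.0}, {"translation": [10.7, -4.4, -14.4], "delta_rot": [0, -0.5, 0], "jaw": 7.0}]'

```text
time: 11.45
tool_pos: [0.4507, 0.1311, 0.2512]
tool_rot: [0.003, 0.995, -0.018, 0.099]
contact_force: [0.3, 0.6, 0.4]
gripper_width: 0.823
grasp_force: 0.0
```

>>> send_rows --steps '[{"translation": [0, -0.7, 0.6], "delta_rot": [0, -0.14, 0], "jaw": 7.0}, {"translation": [0, -1.4, 1.2], "delta_rot": [0, -0.28, 0], "jaw": 7.0}, {"translation": [-0.3, -2.1, 1.8], "delta_rot": [0, -0.42, 0], "jaw": 7.0}, {"translation": [-0.5, -2.8, 2.4], "delta_rot": [0, -0.56, 0], "jaw": 7.0}, {"translation": [-0.7, -3.5, 3.0], "delta_rot": [0, -0.7, 0], "jaw": 7.0}, {"translation": [-0.9, -4.2, 3.6], "delta_rot": [0, -0.84, 0], "jaw": 7.0}, {"translation": [-1.1, -4.9, 4.2], "delta_rot": [0, -0.95, 0], "jaw": 7.0}, {"translation": [-1.15, -5.5, 4.9], "delta_rot": [0, -1.05, 0], "jaw": 7.0}]'

```text
time: 12.25
tool_pos: [0.4515, 0.1857, 0.1983]
tool_rot: [-0.007, 0.91, -0.017, -0.414]
contact_force: [0.9, -0.3, 0.8]
gripper_width: 0.817
grasp_force: 0.0
```

```bash
cat > bots.py <<'E'
from h import *
f=grab_frame("top"); P=pts(f); Z=P[...,2]
L=LR.inv().apply((P-LO).reshape(-1,3)).reshape(P.shape)
for n,y in dict(green=-.2,stand=0,blue=.1,orange=.2).items():
    m=(abs(L[...,1]-y)<.047)&(abs(L[...,0])<.055)&(Z>.04)&(Z<.15)
    if m.sum(): print(n,m.sum(),np.round(np.nanpercentile(L[m],[2,50,98],axis=0),3).tolist())
cv2.imwrite("pics/last.png",cv2.resize(f["pixels"],(800,600)))
E
python3 bots.py; python3 - <<'E'
from h import *
p,r=tool(); print(p,(rot(LY,0).inv()*r).as_rotvec(),state()["joint_pos"])
rel([grasp(.018,.197,.1,-.85),grasp(.018,.197,.041,-.85)])
E
```

```text
green 377 [[-0.019, -0.226, 0.046], [0.003, -0.198, 0.094], [0.031, -0.177, 0.12]]
stand 340 [[-0.029, -0.022, 0.057], [-0.007, 0.001, 0.095], [0.019, 0.026, 0.12]]
blue 367 [[-0.016, 0.072, 0.044], [0.006, 0.095, 0.095], [0.034, 0.12, 0.12]]
[0.45074362 0.18572052 0.19438457] [ 0.00113269 -0.86131826  0.00928724] [0.15760545 0.28895638 1.5958081  0.1689344  2.10265964 1.78679989]
[8.91, -0.23, 4.62] [-0.005, 0.011, -0.008]
[13.39, -0.25, 8.46] [-0.005, 0.011, -0.008]
```

>>> send_rows --steps '[{"translation": [3.0, -0.1, 1.5], "delta_rot": [0, 0.01, -0.008], "jaw": 7.0}, {"translation": [6.0, -0.2, 3.0], "delta_rot": [0, 0.01, -0.008], "jaw": 7.0}, {"translation": [8.9, -0.25, 4.6], "delta_rot": [0, 0.01, -0.008], "jaw": 7.0}, {"translation": [11.0, -0.25, 6.5], "delta_rot": [0, 0.01, -0.008], "jaw": 7.0}, {"translation": [13.4, -0.25, 8.5], "delta_rot": [0, 0.01, -0.008], "jaw": 7.0}, {"translation": [13.4, -0.25, 8.5], "delta_rot": [0, 0.01, -0.008], "jaw": 6.0}, {"translation": [13.4, -0.25, 8.5], "delta_rot": [0, 0.01, -0.008], "jaw": 3.0}, {"translation": [13.4, -0.25, 8.5], "delta_rot": [0, 0.01, -0.008], "jaw": 3.0}]'

```text
time: 13.1
tool_pos: [0.4767, 0.1869, 0.0434]
tool_rot: [-0.008, 0.914, -0.013, -0.406]
contact_force: [0.7, 0.5, -2.5]
gripper_width: 0.575
grasp_force: 65.5
```

```bash
python3 lift.py .0014 .197 0 .008 0.04; python3 -c "
from h import *
p,r=tool();print(LR.inv().apply(p-LO),(rot(LY,0).inv()*r).as_rotvec(),state()['gripper_width'])"
```

```text
first
[-0.99, -0.01, -0.76] [-0.0, 0.109, -0.001]
[-1.94, -0.01, -1.47] [-0.0, 0.219, -0.001]
[-2.87, -0.02, -2.13] [-0.001, 0.328, -0.002]
[-3.31, -0.02, -2.33] [-0.001, 0.437, -0.002]
[-3.7, -0.02, -2.48] [-0.001, 0.547, -0.003]
[-4.04, -0.02, -2.57] [-0.001, 0.656, -0.003]
[-4.33, -0.02, -2.61] [-0.001, 0.765, -0.004]
[-4.56, -0.02, -2.58] [-0.001, 0.875, -0.004]
second (from end of first)
[-0.17, -0.0, -0.08] [-0.0, 0.109, -0.001]
[-0.34, -0.0, -0.07] [-0.0, 0.219, -0.001]
[-0.51, -0.0, 0.03] [-0.001, 0.328, -0.002]
[-0.67, -0.0, 0.21] [-0.001, 0.437, -0.002]
[-0.83, 0.0, 0.47] [-0.001, 0.547, -0.003]
[-1.03, 0.01, 1.98] [-0.001, 0.656, -0.003]
[-1.05, 0.01, 2.5] [-0.001, 0.656, -0.003]
[-1.05, 0.01, 2.5] [-0.001, 0.656, -0.003]
[0.01711088 0.19702914 0.04344844] [ 5.49209944e-03 -8.35938524e-01  5.25812314e-04] 0.5753748190461541
```

>>> send_rows --steps '[{"translation": [-1.0, 0, -0.75], "delta_rot": [0, 0.11, 0], "jaw": 3.0}, {"translation": [-1.95, 0, -1.45], "delta_rot": [0, 0.22, 0], "jaw": 3.0}, {"translation": [-2.85, 0, -2.15], "delta_rot": [0, 0.33, 0], "jaw": 3.0}, {"translation": [-3.3, 0, -2.35], "delta_rot": [0, 0.44, 0], "jaw": 3.0}, {"translation": [-3.7, 0, -2.5], "delta_rot": [0, 0.55, 0], "jaw": 3.0}, {"translation": [-4.05, 0, -2.55], "delta_rot": [0, 0.66, 0], "jaw": 3.0}, {"translation": [-4.35, 0, -2.6], "delta_rot": [0, 0.77, 0], "jaw": 3.0}, {"translation": [-4.55, 0, -2.6], "delta_rot": [0, 0.875, 0], "jaw": 3.0}]'

```text
time: 13.9
tool_pos: [0.4651, 0.187, 0.0958]
tool_rot: [-0.002, 1.0, -0.016, 0.021]
contact_force: [-0.1, -0.1, -3.5]
gripper_width: 0.577
grasp_force: 65.5
```

>>> send_rows --steps '[{"translation": [-0.15, 0, -0.1], "delta_rot": [0, 0.11, 0], "jaw": 3.0}, {"translation": [-0.35, 0, -0.05], "delta_rot": [0, 0.22, 0], "jaw": 3.0}, {"translation": [-0.5, 0, 0.05], "delta_rot": [0, 0.33, 0], "jaw": 3.0}, {"translation": [-0.65, 0, 0.2], "delta_rot": [0, 0.44, 0], "jaw": 3.0}, {"translation": [-0.85, 0, 0.5], "delta_rot": [0, 0.55, 0], "jaw": 3.0}, {"translation": [-0.95, 0, 1.1], "delta_rot": [0, 0.656, 0], "jaw": 3.0}, {"translation": [-1.05, 0, 1.7], "delta_rot": [0, 0.656, 0], "jaw": 3.0}, {"translation": [-1.05, 0, 2.0], "delta_rot": [0, 0.656, 0], "jaw": 3.0}]'

```text
time: 14.7
tool_pos: [0.454, 0.187, 0.0726]
tool_rot: [0.004, 0.941, -0.015, 0.338]
contact_force: [1.2, 0.3, -2.3]
gripper_width: 0.578
grasp_force: 65.6
```

```bash
python3 - <<'E'
from h import *
log(); p,r=tool(); print(p,(rot(LY,0).inv()*r).as_rotvec(), LR.inv().apply(p-LO),state()["joint_pos"],state()["gripper_width"])
f=grab_frame("scene"); im=f["pixels"]
c=proj(f,lane(0,.15,.05))[0].astype(int)
cv2.imwrite("pics/o1.png",cv2.resize(im[max(0,c[1]-75):c[1]+75,max(0,c[0]-100):c[0]+100],None,fx=4,fy=4,interpolation=cv2.INTER_CUBIC))
E
```

```text
[0.45395235 0.18703768 0.07263233] [0.00253559 0.68858517 0.00423611] [-0.00561173  0.1965576   0.07263233] [ 0.37366614 -0.41761907  2.43577647 -0.50988557  0.53238237  2.34162985] 0.5777851340899554
```

View pics/o1.png

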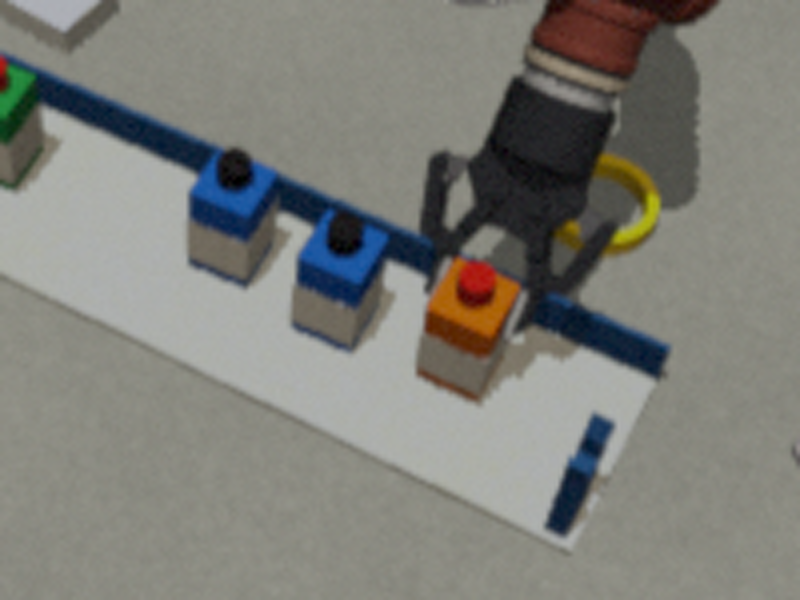

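>>> send_rows --steps '[{"translation": [0.1, 0, 0.35], "delta_rot": [0, 0, 0], "jaw": 3.0}, {"translation": [0.2, 0, 0.7], "delta_rot": [0, 0, 0], "jaw": 3.0}, {"translation": [0.2, 0, 0.7], "delta_rot": [0, 0, 0], "jaw": 3.0}, {"translation": [0.2, 0, 0.7], "delta_rot": [0, 0, 0], "jaw": 3.0}, {"translation": [0.2, 0, 0.7], "delta_rot": [0, 0, 0], "jaw": 5.5}, {"translation": [0.2, 0, 0.7], "delta_rot": [0, 0, 0], "jaw": 6.5}, {"translation": [0.2, 0, 0.7], "delta_rot": [0, 0, 0], "jaw": 6.5}, {"translation": [0.2, 0, 0.7], "delta_rot": [0, 0, 0], "jaw": 6.5}]'

```text
time: 15.55
tool_pos: [0.461, 0.1872, 0.0694]
tool_rot: [0.003, 0.941, -0.015, 0.339]
contact_force: [0.2, 1.1, -0.5]
gripper_width: 0.76
grasp_force: 0.0
```

>>> send_rows --steps '[{"translation": [1.5, 0, -1.8], "delta_rot": [0, 0, 0], "jaw": 6.6}, {"translation": [3.0, 0, -3.6], "delta_rot": [0, 0, 0], "jaw": 6.8}, {"translation": [4.5, 0, -5.35], "delta_rot": [0, 0, 0], "jaw": 7.0}, {"translation": [6.0, 0, -7.2], "delta_rot": [0, -0.05, 0], "jaw": 7.0}, {"translation": [7.7, 0, -9.2], "delta_rot": [0, -0.15, 0], "jaw": 7.0}, {"translation": [8.7, 0, -11], "delta_rot": [0, -0.27, 0], "jaw": 7.0}, {"translation": [9.7, 0, -12.7], "delta_rot": [0, -0.39, 0], "jaw": 7.0}, {"translation": [10.7, 0, -14.4], "delta_rot": [0, -0.5, 0], "jaw": 7.0}]'

```text
time: 16.35
tool_pos: [0.4516, 0.1867, 0.2501]
tool_rot: [-0.001, 0.995, -0.015, 0.094]
contact_force: [0.6, 0.7, 0.3]
gripper_width: 0.82
grasp_force: 0.0
```

```bash
python3 bots.py; python3 - <<'E'
from fk import *
import pickle
# refined tube: edges of dark tube per y
f=pickle.load(open("top.pkl","rb")); P=pts(f); im=f["pixels"]; X,Y,Z=P[...,0],P[...,1],P[...,2]
m=(Z>.056)&(Z<.068)&(X>.6)&(X<.7)&(Y<-.12)&(Y>-.8)
for a in np.arange(-.8,-.12,.08):
    k=m&(Y>a)&(Y<a+.08); print(round(a+.04,2),k.sum(),np.round(np.nanpercentile(X[k],[3,50,97]),4) if k.sum() else '')
k=(Z>.04)&(Z<.066)&(X>.63)&(X<.68)&(Y>-.2)&(Y<-.1); 
for a in np.arange(-.2,-.105,.005):
    j=k&(Y>a)&(Y<a+.005); 
    if j.sum(): print(round(a,3),j.sum(),np.round(np.median(Z[j]),4),np.round(np.nanpercentile(X[j],[3,50,97]),4),im[j].mean().round())
log(); p,r=tool(); print(p,(rot(LY,0).inv()*r).as_rotvec(),state()["joint_pos"],state()["time"])
E
```

```text
green 373 [[-0.019, -0.226, 0.049], [0.003, -0.197, 0.095], [0.031, -0.176, 0.121]]
stand 339 [[-0.029, -0.022, 0.058], [-0.007, 0.001, 0.095], [0.019, 0.026, 0.12]]
blue 369 [[-0.016, 0.072, 0.043], [0.006, 0.094, 0.095], [0.034, 0.12, 0.119]]
orange 85 [[-0.016, 0.171, 0.046], [0.025, 0.182, 0.094], [0.034, 0.203, 0.1]]
-0.76 238 [0.6341 0.6475 0.6627]
-0.68 211 [0.637  0.6492 0.6608]
-0.6 199 [0.6382 0.6501 0.6607]
-0.52 221 [0.6389 0.6507 0.6629]
-0.44 199 [0.6404 0.6516 0.6629]
-0.36 205 [0.6411 0.6513 0.6633]
-0.28 225 [0.641  0.6536 0.666 ]
-0.2 202 [0.6411 0.6539 0.6683]
-0.12 18 [0.6479 0.6541 0.6602]
-0.2 12 0.0584 [0.6424 0.6487 0.665 ] 75.0
-0.195 17 0.0611 [0.6423 0.6526 0.6635] 79.0
-0.19 16 0.0604 [0.6421 0.6523 0.6663] 80.0
-0.185 14 0.0604 [0.6423 0.6523 0.6646] 77.0
-0.18 13 0.061 [0.6437 0.6533 0.6651] 79.0
-0.175 18 0.0592 [0.6424 0.6528 0.6654] 81.0
-0.17 12 0.0515 [0.6475 0.6543 0.6615] 140.0
-0.165 8 0.0504 [0.6474 0.6535 0.6627] 149.0
-0.16 10 0.0567 [0.648  0.6522 0.6595] 163.0
-0.155 12 0.0528 [0.6476 0.6536 0.6612] 158.0
-0.15 9 0.0516 [0.6479 0.6552 0.6601] 156.0
-0.145 9 0.0522 [0.6483 0.654  0.6613] 159.0
-0.14 10 0.0544 [0.6485 0.6534 0.6615] 162.0
-0.135 12 0.0515 [0.6478 0.653  0.6618] 160.0
-0.13 5 0.0535 [0.6505 0.6544 0.6594] 168.0
-0.125 11 0.0539 [0.648 0.654 0.661] 160.0
[0.4547396  0.18690852 0.2548652 ] [0.00646065 0.19323861 0.00393131] [ 0.26566007 -0.405144    2.0067839  -0.05108729  1.35334949  1.87505496] 16.4
```

```bash
cat >> h.py <<'E'
TY=np.pi/2-.0105
def barx(y): return .6545+.0105*(y+.145)
def bg(y,z=.048,yaw=TY): # grasp point on bar at y
    return np.array([barx(y),y,z-.005]),rot(yaw,0)
E
python3 - <<'E'
from h import *
a=tool(); b=((.6,0,.25),rot(TY-.6,0)); rel([b],a); rel([bg(-.141,.16)],b); rel([bg(-.141)],bg(-.141,.16))
E
```

```text
[14.76, 18.23, 3.26] [0.09, -0.18, -0.989]
[-8.43, 12.55, 9.5] [0.0, 0.0, -0.6]
[-0.0, -0.0, 11.2] [0.0, 0.0, 0.0]
```

>>> send_rows --steps '[{"translation": [2, 1.0, -1], "delta_rot": [0.01, -0.03, -0.12], "jaw": 6.0}, {"translation": [4, 3.5, -1], "delta_rot": [0.02, -0.05, -0.25], "jaw": 5.0}, {"translation": [6, 6, 0], "delta_rot": [0.03, -0.07, -0.38], "jaw": 5.0}, {"translation": [8, 9, 1], "delta_rot": [0.05, -0.1, -0.5], "jaw": 5.0}, {"translation": [10, 12, 2], "delta_rot": [0.06, -0.12, -0.63], "jaw": 5.0}, {"translation": [12, 15, 2.5], "delta_rot": [0.07, -0.15, -0.76], "jaw": 5.0}, {"translation": [14.7, 18.2, 3.2], "delta_rot": [0.08, -0.17, -0.88], "jaw": 5.0}, {"translation": [14.7, 18.2, 3.2], "delta_rot": [0.09, -0.18, -0.989], "jaw": 5.0}]'

```text
time: 17.2
tool_pos: [0.5979, -0.0036, 0.2421]
tool_rot: [0.001, 0.887, 0.462, -0.002]
contact_force: [-1.3, 0.2, 0.3]
gripper_width: 0.583
grasp_force: 0.0
```

>>> send_rows --steps '[{"translation": [-2, 3, 2.4], "delta_rot": [0, 0, -0.12], "jaw": 5.0}, {"translation": [-4, 6, 4.8], "delta_rot": [0, 0, -0.24], "jaw": 5.0}, {"translation": [-6, 9, 7], "delta_rot": [0, 0, -0.36], "jaw": 5.0}, {"translation": [-8.4, 12.5, 9.5], "delta_rot": [0, 0, -0.48], "jaw": 5.0}, {"translation": [-8.4, 12.5, 9.5], "delta_rot": [0, 0, -0.6], "jaw": 5.0}, {"translation": [-8.4, 12.5, 9.5], "delta_rot": [0, 0, -0.6], "jaw": 5.0}, {"translation": [-8.4, 12.5, 9.5], "delta_rot": [0, 0, -0.6], "jaw": 5.0}, {"translation": [-8.4, 12.5, 9.5], "delta_rot": [0, 0, -0.6], "jaw": 5.0}]'

```text
time: 18.0
tool_pos: [0.6505, -0.1399, 0.1499]
tool_rot: [0.001, 0.711, 0.703, -0.001]
contact_force: [0.1, 0.5, -0.1]
gripper_width: 0.587
grasp_force: 0.0
```

```bash
python3 bots.py; python3 - <<'E'
from h import *
p,r=tool(); print(p,state()["joint_pos"]); rel([bg(-.141)])
f=grab_frame("scene"); im=f["pixels"]
c=proj(f,[.655,-.14,.05])[0].astype(int)
cv2.imwrite("pics/p1.png",cv2.resize(im[max(0,c[1]-90):c[1]+60,max(0,c[0]-100):c[0]+100],None,fx=4,fy=4,interpolation=cv2.INTER_CUBIC))
E
```

```text
green 379 [[-0.019, -0.226, 0.044], [0.003, -0.198, 0.095], [0.031, -0.177, 0.12]]
stand 97 [[-0.029, 0.007, 0.064], [0.002, 0.02, 0.094], [0.019, 0.026, 0.118]]
blue 365 [[-0.016, 0.072, 0.044], [0.005, 0.095, 0.095], [0.033, 0.12, 0.12]]
orange 383 [[-0.015, 0.171, 0.044], [0.006, 0.191, 0.094], [0.033, 0.22, 0.121]]
[ 0.65052291 -0.13988462  0.14998327] [-0.32249216  0.21723625  1.59525303 -0.0027249   1.32853427 -0.31151994]
[-0.08, 0.41, 10.7] [-0.0, 0.003, 0.0]
```

View pics/p1.png

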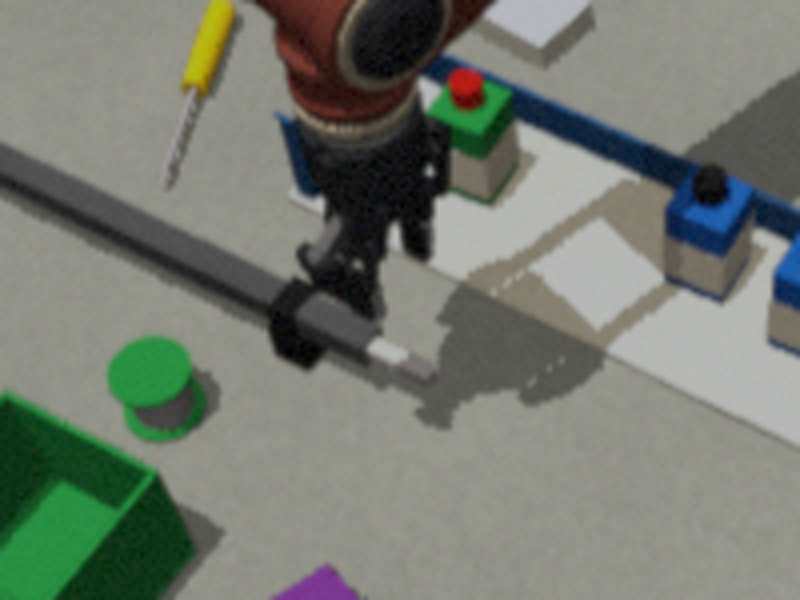

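>>> send_rows --steps '[{"translation": [0, 0.4, 2.5], "delta_rot": [0, 0, 0], "jaw": 5.0}, {"translation": [0, 0.4, 5], "delta_rot": [0, 0, 0], "jaw": 5.0}, {"translation": [0, 0.4, 7.5], "delta_rot": [0, 0, 0], "jaw": 5.0}, {"translation": [0, 0.4, 9.5], "delta_rot": [0, 0, 0], "jaw": 5.0}, {"translation": [0, 0.4, 10.7], "delta_rot": [0, 0, 0], "jaw": 5.0}, {"translation": [0, 0.4, 10.7], "delta_rot": [0, 0, 0], "jaw": 4.0}, {"translation": [0, 0.4, 10.7], "delta_rot": [0, 0, 0], "jaw": 2.0}, {"translation": [0, 0.4, 10.7], "delta_rot": [0, 0, 0], "jaw": 0.5}]'

```text
time: 18.9
tool_pos: [0.6551, -0.1411, 0.0438]
tool_rot: [0.001, 0.711, 0.704, -0.001]
contact_force: [-1.1, 1.6, 0.9]
gripper_width: 0.151
grasp_force: 61.2
```

>>> send_rows --steps '[{"translation": [0, 0, 0], "delta_rot": [0, 0, 0], "jaw": 0.5}, {"translation": [0, 0, 0], "delta_rot": [0, 0, 0], "jaw": 0.5}, {"translation": [1, 0, 0], "delta_rot": [0, 0, 0], "jaw": 0.5}, {"translation": [2, 0, 0], "delta_rot": [0, 0, 0], "jaw": 0.5}, {"translation": [3, 0, 0], "delta_rot": [0, 0, 0], "jaw": 0.5}, {"translation": [4, 0, 0], "delta_rot": [0, 0, 0], "jaw": 0.5}, {"translation": [5, 0, 0], "delta_rot": [0, 0, 0], "jaw": 0.5}, {"translation": [5, 0, 0], "delta_rot": [0, 0, 0], "jaw": 0.5}]'

```text
time: 19.7
tool_pos: [0.6556, -0.0901, 0.0435]
tool_rot: [0.001, 0.71, 0.704, -0.001]
contact_force: [-1.0, 0.1, 7.3]
gripper_width: 0.154
grasp_force: 61.1
```

```bash
python3 - <<'E'
from h import *
p,r=tool(); print(p,(rot(TY,0).inv()*r).as_rotvec(),state()["contact_force"],state()["gripper_width"]); rel([bg(.185)])
E
```

```text
[ 0.65563177 -0.09012044  0.04348566] [-0.00076814 -0.00303721 -0.00132907] [-0.98927246  0.10598713  7.27651321] 0.15368419977128162
[27.51, -0.02, -0.04] [0.001, 0.003, 0.001]
```

>>> send_rows --steps '[{"translation": [3, 0, 0], "delta_rot": [0, 0, 0], "jaw": 0.5}, {"translation": [6.5, 0, 0], "delta_rot": [0, 0, 0], "jaw": 0.5}, {"translation": [10, 0, 0], "delta_rot": [0, 0, 0], "jaw": 0.5}, {"translation": [13.5, 0, 0], "delta_rot": [0, 0, 0], "jaw": 0.5}, {"translation": [17, 0, 0], "delta_rot": [0, 0, 0], "jaw": 0.5}, {"translation": [20.5, 0, 0], "delta_rot": [0, 0, 0], "jaw": 0.5}, {"translation": [24, 0, 0], "delta_rot": [0, 0, 0], "jaw": 0.5}, {"translation": [27.5, 0, 0], "delta_rot": [0, 0, 0], "jaw": 0.5}]'

```text
time: 20.5
tool_pos: [0.6564, 0.1856, 0.0407]
tool_rot: [-0.0, 0.711, 0.704, -0.002]
contact_force: [0.0, -2.1, 0.7]
gripper_width: 0.153
grasp_force: 60.3
```

```bash
cat > bar.py <<'E'
from h import *
p,r=tool(); s=state(); print(s["time"],p,(rot(TY,0).inv()*r).as_rotvec(),s["contact_force"],s["gripper_width"])
f=grab_frame("top"); P=pts(f); X,Y,Z=P[...,0],P[...,1],P[...,2]; im=f["pixels"].astype(int)
m=(X>.56)&(X<.71)&(Y>-.18)&(Z>.025)&(Z<.09)&(im.min(2)>90)&(im.max(2)-im.min(2)<40)
n,l,st,c=cv2.connectedComponentsWithStats(m.astype(np.uint8),connectivity=8)
for i in range(1,n):
    if st[i,4]>12:
        q=P[l==i]; print(st[i,4],np.round(np.percentile(q,[1,50,99],axis=0),4).tolist(), np.round(np.polyfit(q[:,1],q[:,0],1),4))
cv2.imwrite("pics/last.png",cv2.resize(f["pixels"],(800,600)))
E
python3 bar.py
```

```text
20.5 [0.65639071 0.18555275 0.04074177] [ 0.00315783 -0.00313267 -0.00073494] [ 1.69978265e-03 -2.05883479e+00  6.81396347e-01] 0.15337153594580805
595 [[0.6463, -0.1766, 0.0383], [0.6533, -0.011, 0.0519], [0.6625, 0.1444, 0.0626]] [0.0075 0.6537]
```

>>> send_rows --steps '[{"translation": [0, 0, 0], "delta_rot": [0, 0, 0], "jaw": 2.0}, {"translation": [0, 0, 0], "delta_rot": [0, 0, 0], "jaw": 3.5}, {"translation": [0, 0, 0], "delta_rot": [0, 0, 0], "jaw": 4.5}, {"translation": [0, 0, -2], "delta_rot": [0, 0, 0], "jaw": 5.0}, {"translation": [0, 0, -5], "delta_rot": [0, 0, 0], "jaw": 5.0}, {"translation": [-3, 0, -7], "delta_rot": [0, 0, 0], "jaw": 5.0}, {"translation": [-7, 0, -7], "delta_rot": [0, 0, 0], "jaw": 5.0}, {"translation": [-11, 0, -7], "delta_rot": [0, 0, 0], "jaw": 5.0}]'

```text
time: 21.35
tool_pos: [0.6568, 0.0723, 0.1129]
tool_rot: [0.001, 0.711, 0.703, -0.001]
contact_force: [0.0, 0.9, 0.6]
gripper_width: 0.585
grasp_force: 0.0
```

```bash
python3 bar.py; python3 bots.py; python3 -c "
from h import *
rel([bg(-.134,.11),bg(-.134)])"
```

```text
21.35 [0.65676948 0.0723077  0.11290902] [-2.70912523e-04 -2.02662888e-03  9.20288795e-05] [0.04444693 0.86881749 0.61210129] 0.5849251491779294
38 [[0.6495, 0.1891, 0.043], [0.6558, 0.2012, 0.0475], [0.6627, 0.2111, 0.0522]] [-0.0434  0.6646]
361 [[0.646, -0.1751, 0.0418], [0.6523, -0.0678, 0.0515], [0.6622, 0.0249, 0.0611]] [0.0109 0.6537]
green 374 [[-0.019, -0.226, 0.048], [0.003, -0.198, 0.095], [0.031, -0.177, 0.12]]
stand 341 [[-0.029, -0.022, 0.058], [-0.007, 0.002, 0.095], [0.019, 0.026, 0.12]]
orange 233 [[-0.015, 0.185, 0.063], [0.007, 0.202, 0.096], [0.033, 0.22, 0.12]]
[-20.29, 0.17, 0.73] [-0.002, 0.003, -0.006]
[-20.27, 0.19, 6.93] [-0.002, 0.003, -0.006]
```

>>> send_rows --steps '[{"translation": [-4, 0.1, 0], "delta_rot": [0, 0, 0], "jaw": 5.0}, {"translation": [-8, 0.1, 0], "delta_rot": [0, 0, 0], "jaw": 5.0}, {"translation": [-12, 0.1, 0], "delta_rot": [0, 0, 0], "jaw": 5.0}, {"translation": [-16, 0.1, 0.5], "delta_rot": [0, 0, 0], "jaw": 5.0}, {"translation": [-19.9, 0.1, 0.7], "delta_rot": [0, 0, -0.006], "jaw": 5.0}, {"translation": [-19.9, 0.1, 3], "delta_rot": [0, 0, -0.006], "jaw": 5.0}, {"translation": [-19.9, 0.1, 5], "delta_rot": [0, 0, -0.006], "jaw": 5.0}, {"translation": [-19.9, 0.1, 6.7], "delta_rot": [0, 0, -0.006], "jaw": 5.0}]'

```text
time: 22.25
tool_pos: [0.6543, -0.1256, 0.0433]
tool_rot: [-0.001, 0.709, 0.705, -0.002]
contact_force: [-0.3, -0.1, 0.1]
gripper_width: 0.586
grasp_force: 0.0
```

>>> send_rows --steps '[{"translation": [0, 0, 0], "delta_rot": [0, 0, 0], "jaw": 4.0}, {"translation": [0, 0, 0], "delta_rot": [0, 0, 0], "jaw": 2.0}, {"translation": [0, 0, 0], "delta_rot": [0, 0, 0], "jaw": 0.5}, {"translation": [0, 0, 0], "delta_rot": [0, 0, 0], "jaw": 0.5}, {"translation": [0, 0, 0], "delta_rot": [0, 0, 0], "jaw": 0.5}, {"translation": [0, 0, 0], "delta_rot": [0, 0, 0], "jaw": 0.5}, {"translation": [0, 0, 0], "delta_rot": [0, 0, 0], "jaw": 0.5}, {"translation": [0, 0, 0], "delta_rot": [0, 0, 0], "jaw": 0.5}]'

```text
time: 23.05
tool_pos: [0.6559, -0.1249, 0.046]
tool_rot: [0.001, 0.709, 0.706, -0.001]
contact_force: [-0.6, 2.2, 5.6]
gripper_width: 0.146
grasp_force: 61.5
```

```bash
python3 bar.py; python3 bots.py; python3 -c "
from h import *
rel([bg(.06),bg(.185),bg(.195,.055)])"
```

```text
23.05 [ 0.65588174 -0.12486119  0.0460037 ] [ 0.00036073 -0.00212553 -0.00642929] [-0.64238234  2.2448904   5.56628312] 0.1461351206323518
488 [[0.6499, -0.0437, 0.0345], [0.656, 0.0894, 0.0494], [0.6656, 0.2093, 0.0568]] [0.008  0.6561]
17 [[0.6496, -0.1714, 0.0476], [0.6526, -0.1661, 0.054], [0.6601, -0.1572, 0.0628]] [-0.4609  0.5776]
green 379 [[-0.019, -0.225, 0.046], [0.004, -0.197, 0.095], [0.031, -0.176, 0.119]]
stand 32 [[-0.011, 0.017, 0.091], [0.01, 0.023, 0.094], [0.019, 0.026, 0.1]]
blue 365 [[-0.016, 0.072, 0.044], [0.005, 0.095, 0.095], [0.034, 0.12, 0.119]]
orange 380 [[-0.015, 0.171, 0.046], [0.006, 0.191, 0.094], [0.033, 0.22, 0.12]]
[18.49, 0.0, 0.26] [-0.0, 0.002, 0.006]
[30.99, 0.08, 0.23] [-0.0, 0.002, 0.006]
[31.98, 0.09, -0.47] [-0.0, 0.002, 0.006]
```

>>> send_rows --steps '[{"translation": [1, 0, 0.1], "delta_rot": [0, 0, 0.006], "jaw": 0.5}, {"translation": [3, 0, 0.1], "delta_rot": [0, 0, 0.006], "jaw": 0.5}, {"translation": [5, 0, 0.1], "delta_rot": [0, 0, 0.006], "jaw": 0.5}, {"translation": [7, 0, 0.1], "delta_rot": [0, 0, 0.006], "jaw": 0.5}, {"translation": [9, 0, 0.1], "delta_rot": [0, 0, 0.006], "jaw": 0.5}, {"translation": [11, 0, 0.1], "delta_rot": [0, 0, 0.006], "jaw": 0.5}, {"translation": [13, 0, 0.1], "delta_rot": [0, 0, 0.006], "jaw": 0.5}, {"translation": [15, 0, 0.1], "delta_rot": [0, 0, 0.006], "jaw": 0.5}]'

```text
time: 23.95
tool_pos: [0.655, 0.0253, 0.0426]
tool_rot: [-0.0, 0.711, 0.704, -0.002]
contact_force: [-0.1, -1.5, -1.4]
gripper_width: 0.145
grasp_force: 60.7
```

```bash
python3 bar.py; python3 -c "
from h import *
rel([bg(.195,.05)])"
```

```text
23.95 [0.65504372 0.02531396 0.04255328] [ 0.00344203 -0.00325726 -0.00067236] [-0.12532558 -1.50284729 -1.40300079] 0.14525504451980756
261 [[0.6459, -0.1768, 0.0407], [0.6523, -0.1002, 0.0515], [0.665, -0.0288, 0.0644]] [0.0015 0.6531]
411 [[0.6495, 0.1271, 0.0336], [0.6564, 0.2473, 0.0445], [0.6662, 0.3597, 0.0522]] [0.011 0.654]
19 [[0.6574, 0.0614, 0.0437], [0.66, 0.0758, 0.0495], [0.6626, 0.0881, 0.0542]] [0.0331 0.6576]
[16.66, 0.19, -0.27] [-0.004, 0.001, 0.002]
```

>>> send_rows --steps '[{"translation": [1.5, 0, -0.1], "delta_rot": [0, 0, 0], "jaw": 0.5}, {"translation": [4, 0, -0.2], "delta_rot": [0, 0, 0], "jaw": 0.5}, {"translation": [6.5, 0, -0.2], "delta_rot": [0, 0, 0], "jaw": 0.5}, {"translation": [9, 0.1, -0.2], "delta_rot": [0, 0, 0], "jaw": 0.5}, {"translation": [11.5, 0.15, -0.2], "delta_rot": [0, 0, 0], "jaw": 0.5}, {"translation": [14, 0.2, -0.2], "delta_rot": [0, 0, 0], "jaw": 0.5}, {"translation": [16, 0.2, -0.2], "delta_rot": [0, 0, 0], "jaw": 0.5}, {"translation": [18, 0.2, -0.2], "delta_rot": [0, 0, 0], "jaw": 0.5}]'

```text
time: 24.8
tool_pos: [0.6591, 0.206, 0.0445]
tool_rot: [-0.0, 0.711, 0.703, -0.002]
contact_force: [-0.2, 0.4, -1.6]
gripper_width: 0.149
grasp_force: 60.6
```

```bash
python3 bar.py; python3 bots.py
```

```text
24.8 [0.65911938 0.20595278 0.04446431] [ 0.00329187 -0.00233193  0.00012468] [-0.2120492   0.37003663 -1.57957644] 0.149376084940236
378 [[0.6542, 0.3334, 0.0338], [0.661, 0.4353, 0.0479], [0.6706, 0.5408, 0.0546]] [0.0145 0.655 ]
42 [[0.655, 0.256, 0.046], [0.6625, 0.2745, 0.0507], [0.6674, 0.2885, 0.0562]] [-0.0354  0.6721]
566 [[0.6475, -0.1342, 0.0385], [0.6549, 0.0234, 0.0534], [0.6646, 0.1654, 0.0609]] [0.0145 0.6553]
green 379 [[-0.019, -0.226, 0.045], [0.003, -0.198, 0.095], [0.031, -0.176, 0.12]]
stand 340 [[-0.029, -0.022, 0.056], [-0.007, 0.002, 0.096], [0.019, 0.026, 0.121]]
blue 368 [[-0.016, 0.072, 0.043], [0.006, 0.094, 0.095], [0.034, 0.12, 0.12]]
orange 11 [[0.008, 0.17, 0.046], [0.022, 0.171, 0.055], [0.033, 0.172, 0.068]]
```

View pics/last.png

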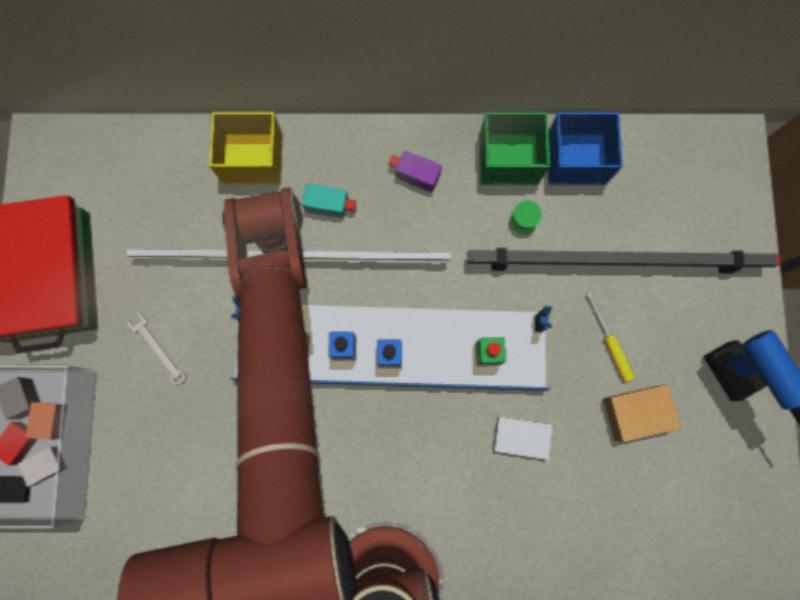

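```bash
python3 - <<'E'
from h import *
import pickle
f=pickle.load(open("top.pkl","rb")); P=pts(f); L=LR.inv().apply((P-LO).reshape(-1,3)).reshape(P.shape)
for y in(.31,-.31):
    for z0 in (.08,.095):
        m=(abs(L[...,1]-y)<.02)&(abs(L[...,0]-.075)<.04)&(L[...,2]>z0); q=L[m]; print(y,z0,m.sum(),np.round(np.percentile(q,[2,50,98],axis=0),4).tolist())
    print(np.round(q[np.argsort(q[:,0])],3)[:,[0,2]].tolist())
hs=f["pixels"].astype(int); m=(hs.min(2)>150)&(abs(L[...,1])<.29)&(L[...,2]<.02)&(abs(L[...,0]-.05)<.08)
ys=np.arange(-.28,.28,.04); print([round(float(np.percentile(L[...,0][m&(abs(L[...,1]-y)<.02)],99)),4) for y in ys])
rel([((.659,.206,.2),tool()[1])])
def T(z,y=.003): return lane(.075,y,z-.005),rot(np.pi/2+LY-.004,0)
b=((.659,.206,.19),tool()[1]); rel([b,]); rel([T(.19)],b); print(T(.19)[0])
E
```

```text
0.31 0.08 55 [[0.0543, 0.3011, 0.0865], [0.0852, 0.3089, 0.0955], [0.0957, 0.3181, 0.1034]]
0.31 0.095 30 [[0.0542, 0.3011, 0.0952], [0.0754, 0.3096, 0.0993], [0.0958, 0.3177, 0.1052]]
[[0.054, 0.103], [0.054, 0.102], [0.055, 0.1], [0.055, 0.1], [0.055, 0.099], [0.056, 0.108], [0.057, 0.102], [0.057, 0.1], [0.058, 0.1], [0.058, 0.101], [0.058, 0.097], [0.058, 0.096], [0.061, 0.095], [0.061, 0.096], [0.061, 0.097], [0.09, 0.098], [0.09, 0.096], [0.09, 0.095], [0.092, 0.103], [0.092, 0.101], [0.092, 0.099], [0.092, 0.099], [0.092, 0.098], [0.093, 0.099], [0.095, 0.102], [0.095, 0.1], [0.095, 0.099], [0.096, 0.098], [0.096, 0.095], [0.096, 0.097]]
-0.31 0.08 63 [[0.0534, -0.3177, 0.0831], [0.0855, -0.3096, 0.0965], [0.097, -0.3017, 0.1045]]
-0.31 0.095 35 [[0.0532, -0.3179, 0.096], [0.0884, -0.3113, 0.0987], [0.0971, -0.3015, 0.1052]]
[[0.053, 0.103], [0.053, 0.101], [0.054, 0.099], [0.054, 0.098], [0.054, 0.099], [0.055, 0.106], [0.056, 0.105], [0.056, 0.104], [0.056, 0.1], [0.056, 0.101], [0.057, 0.096], [0.059, 0.101], [0.06, 0.098], [0.06, 0.099], [0.06, 0.096], [0.086, 0.098], [0.088, 0.096], [0.088, 0.098], [0.091, 0.101], [0.091, 0.098], [0.091, 0.096], [0.092, 0.097], [0.092, 0.096], [0.093, 0.103], [0.093, 0.103], [0.093, 0.102], [0.094, 0.1], [0.094, 0.098], [0.094, 0.098], [0.096, 0.101], [0.097, 0.1], [0.097, 0.099], [0.097, 0.098], [0.097, 0.098], [0.097, 0.097]]
[0.0992, 0.0984, 0.1018, 0.0987, 0.0982, 0.0994, 0.0986, 0.1013, 0.0986, 0.1013, 0.0998, 0.0982, 0.101, 0.0989, 0.098]
[-0.17, -0.06, -15.52] [0.0, 0.0, 0.0]
[-0.17, -0.05, -14.52] [0.0, 0.0, 0.0]
[-21.58, -12.82, 0.56] [-0.002, 0.001, 0.024]
[ 0.52905486 -0.00872342  0.185     ]
```

>>> send_rows --steps '[{"translation": [0, 0, -1], "delta_rot": [0, 0, 0], "jaw": 0.5}, {"translation": [0, 0, -3], "delta_rot": [0, 0, 0], "jaw": 0.5}, {"translation": [0, 0, -5], "delta_rot": [0, 0, 0], "jaw": 0.5}, {"translation": [0, 0, -7], "delta_rot": [0, 0, 0], "jaw": 0.5}, {"translation": [0, 0, -9], "delta_rot": [0, 0, 0], "jaw": 0.5}, {"translation": [0, 0, -11], "delta_rot": [0, 0, 0], "jaw": 0.5}, {"translation": [0, 0, -13], "delta_rot": [0, 0, 0], "jaw": 0.5}, {"translation": [0, 0, -14.5], "delta_rot": [0, 0, 0], "jaw": 0.5}]'

```text
time: 25.7
tool_pos: [0.6605, 0.2043, 0.1927]
tool_rot: [0.001, 0.711, 0.703, -0.001]
contact_force: [-0.6, 0.0, -2.1]
gripper_width: 0.156
grasp_force: 60.6
```

```bash
cat >> h.py <<'E'
def T(z,y=.003,dx=0.,dyaw=-.004): return lane(.075+dx,y,z-.005),rot(np.pi/2+LY+dyaw,0)
E
python3 -c "
from h import *
print(state()['gripper_width'],state()['grasp_force']);rel([T(.19)])"
```

```text
0.15568688839128283 60.59054374694824
[-21.46, -12.9, 0.81] [0.0, 0.002, 0.021]
```

>>> send_rows --steps '[{"translation": [-1.5, -0.9, 0], "delta_rot": [0, 0, 0], "jaw": 0.5}, {"translation": [-4.5, -2.7, 0.2], "delta_rot": [0, 0, 0.005], "jaw": 0.5}, {"translation": [-8, -4.8, 0.4], "delta_rot": [0, 0, 0.01], "jaw": 0.5}, {"translation": [-11.5, -7, 0.6], "delta_rot": [0, 0, 0.015], "jaw": 0.5}, {"translation": [-15, -9, 0.8], "delta_rot": [0, 0, 0.02], "jaw": 0.5}, {"translation": [-18.5, -11.1, 0.8], "delta_rot": [0, 0, 0.02], "jaw": 0.5}, {"translation": [-20.5, -12.3, 0.8], "delta_rot": [0, 0, 0.02], "jaw": 0.5}, {"translation": [-21.5, -12.9, 0.8], "delta_rot": [0, 0, 0.02], "jaw": 0.5}]'

```text
time: 26.5
tool_pos: [0.5275, -0.0103, 0.1831]
tool_rot: [0.0, 0.719, 0.695, -0.002]
contact_force: [-0.3, -0.1, -2.5]
gripper_width: 0.151
grasp_force: 60.6
```

```bash
cat > over.py <<'E'
from h import *
f=grab_frame("top"); P=pts(f); L=LR.inv().apply((P-LO).reshape(-1,3)).reshape(P.shape); im=f["pixels"].astype(int)
X,Y,Z=L[...,0],L[...,1],L[...,2]; z=float(__import__('sys').argv[1])
m=(abs(X-.075)<.035)&(abs(Y)<.4)&(abs(Z-z)<.03)&(im.max(2)-im.min(2)<35)&(im.min(2)>80)
q=L[m]; print(len(q),"y ends",np.round(np.percentile(q[:,1],[.3,99.7]),4))
for a,b in((-.35,-.25),(-.25,-.1),(.1,.2),(.2,.33)):
    k=q[(q[:,1]>a)&(q[:,1]<b)]; 
    if len(k)>8: print(a,b,len(k),np.round(np.percentile(k[:,[0,2]],[3,50,97],axis=0),4).tolist())
p,r=tool(); s=state(); print(LR.inv().apply(p-LO),s["contact_force"],s["gripper_width"],(rot(np.pi/2+LY,0).inv()*r).as_rotvec())
cv2.imwrite("pics/last.png",cv2.resize(f["pixels"],(800,600)))
E
python3 over.py .19; python3 bots.py
```

```text
1238 y ends [-0.341   0.3349]
-0.35 -0.25 204 [[0.0645, 0.1827], [0.0705, 0.1933], [0.078, 0.1981]]
-0.25 -0.1 338 [[0.0653, 0.1828], [0.0713, 0.1923], [0.079, 0.197]]
0.1 0.2 224 [[0.068, 0.1781], [0.0741, 0.1878], [0.0814, 0.1924]]
0.2 0.33 286 [[0.0689, 0.1773], [0.0751, 0.1865], [0.0826, 0.1912]]
[0.07345459 0.00097085 0.18311887] [ 0.32831228 -0.72592866 -2.32615571] 0.1462111371554501 [ 0.00244173 -0.00316569  0.00482674]
green 380 [[-0.019, -0.226, 0.046], [0.003, -0.198, 0.095], [0.031, -0.177, 0.12]]
stand 1 [[0.02, -0.022, 0.093], [0.02, -0.022, 0.093], [0.02, -0.022, 0.093]]
blue 64 [[-0.016, 0.11, 0.063], [0.013, 0.117, 0.094], [0.033, 0.122, 0.101]]
orange 381 [[-0.016, 0.171, 0.044], [0.005, 0.19, 0.095], [0.033, 0.22, 0.119]]
```

>>> send_rows --steps '[{"translation": [0.3, 0.2, 1], "delta_rot": [0, 0.006, -0.004], "jaw": 0.5}, {"translation": [0.3, 0.2, 2], "delta_rot": [0, 0.012, -0.008], "jaw": 0.5}, {"translation": [0.3, 0.2, 3], "delta_rot": [0, 0.012, -0.008], "jaw": 0.5}, {"translation": [0.3, 0.2, 4], "delta_rot": [0, 0.012, -0.008], "jaw": 0.5}, {"translation": [0.3, 0.2, 5], "delta_rot": [0, 0.012, -0.008], "jaw": 0.5}, {"translation": [0.3, 0.2, 6], "delta_rot": [0, 0.012, -0.008], "jaw": 0.5}, {"translation": [0.3, 0.2, 6.8], "delta_rot": [0, 0.012, -0.008], "jaw": 0.5}, {"translation": [0.3, 0.2, 6.8], "delta_rot": [0, 0.012, -0.008], "jaw": 0.5}]'

```text
time: 27.4
tool_pos: [0.5295, -0.0053, 0.113]
tool_rot: [-0.005, 0.715, 0.699, 0.002]
contact_force: [0.6, -0.1, -1.8]
gripper_width: 0.15
grasp_force: 60.6
```

```bash
python3 over.py .122
```

```text
1122 y ends [-0.3345  0.3415]
-0.35 -0.25 184 [[0.0693, 0.0964], [0.076, 0.1195], [0.0892, 0.1252]]
-0.25 -0.1 308 [[0.069, 0.1106], [0.0755, 0.1195], [0.0829, 0.1243]]
0.1 0.2 199 [[0.0682, 0.1099], [0.0748, 0.1196], [0.0819, 0.1257]]
0.2 0.33 256 [[0.0682, 0.1083], [0.0742, 0.1197], [0.0818, 0.1254]]
[0.07595185 0.00630516 0.11398088] [ 0.50981013 -0.1950121  -2.40045509] 0.1497976574197051 [ 0.00367679  0.01017684 -0.0060694 ]
```

>>> send_rows --steps '[{"translation": [-0.3, 0, 0.6], "delta_rot": [0, 0, 0.002], "jaw": 0.5}, {"translation": [-0.3, 0, 1.2], "delta_rot": [0, 0, 0.002], "jaw": 0.5}, {"translation": [-0.3, 0, 1.8], "delta_rot": [0, 0, 0.002], "jaw": 0.5}, {"translation": [-0.3, 0, 2.3], "delta_rot": [0, 0, 0.002], "jaw": 0.5}, {"translation": [-0.3, 0, 2.7], "delta_rot": [0, 0, 0.002], "jaw": 0.5}, {"translation": [-0.3, 0, 3.1], "delta_rot": [0, 0, 0.002], "jaw": 0.5}, {"translation": [-0.3, 0, 3.4], "delta_rot": [0, 0, 0.002], "jaw": 0.5}, {"translation": [-0.3, 0, 3.4], "delta_rot": [0, 0, 0.002], "jaw": 0.5}]'

```text
time: 28.25
tool_pos: [0.5301, -0.0081, 0.0802]
tool_rot: [-0.005, 0.716, 0.699, 0.003]
contact_force: [0.3, -0.2, -1.5]
gripper_width: 0.148
grasp_force: 60.6
```

```bash
python3 over.py .084;python3 bots.py
```

```text
1079 y ends [-0.3366  0.3382]
-0.35 -0.25 189 [[0.0693, 0.0768], [0.0761, 0.0869], [0.0887, 0.0986]]
-0.25 -0.1 278 [[0.0694, 0.0789], [0.0758, 0.087], [0.0829, 0.0924]]
0.1 0.2 191 [[0.069, 0.0778], [0.0755, 0.0866], [0.0827, 0.0916]]
0.2 0.33 251 [[0.069, 0.0761], [0.0756, 0.0868], [0.0834, 0.0924]]
[0.07627929 0.00364012 0.08059066] [ 0.35964818  0.25417304 -2.17817678] 0.15474715896450275 [ 0.00253968  0.01006796 -0.00410248]
green 378 [[-0.019, -0.226, 0.047], [0.003, -0.197, 0.095], [0.031, -0.177, 0.121]]
stand 14 [[0.031, -0.01, 0.119], [0.04, -0.006, 0.134], [0.047, 0.015, 0.148]]
blue 154 [[-0.017, 0.098, 0.05], [0.007, 0.11, 0.095], [0.033, 0.121, 0.12]]
orange 380 [[-0.015, 0.171, 0.047], [0.006, 0.191, 0.095], [0.033, 0.22, 0.12]]
```

View pics/last.png

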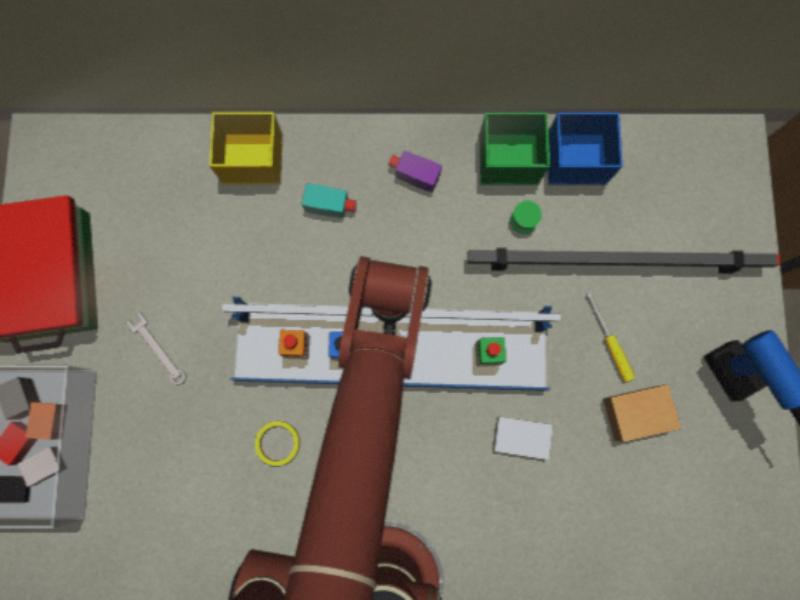

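The bar (224–560, about 313 px) lies across both brackets and spans the row; it is about 3 mm above the notch floors. I'll seat it and release.

>>> send_rows --steps '[{"translation": [0, 0, 0.2], "delta_rot": [0, 0, 0], "jaw": 0.5}, {"translation": [0, 0, 0.35], "delta_rot": [0, 0, 0], "jaw": 0.5}, {"translation": [0, 0, 0.35], "delta_rot": [0, 0, 0], "jaw": 1.2}, {"translation": [0, 0, 0.35], "delta_rot": [0, 0, 0], "jaw": 1.6}, {"translation": [0, 0, 0.35], "delta_rot": [0, 0, 0], "jaw": 2.0}, {"translation": [0, 0, 0.35], "delta_rot": [0, 0, 0], "jaw": 2.4}, {"translation": [0, 0, 0.35], "delta_rot": [0, 0, 0], "jaw": 2.8}, {"translation": [0, 0, 0.35], "delta_rot": [0, 0, 0], "jaw": 2.8}]'

```text
time: 29.15
tool_pos: [0.5306, -0.0081, 0.0774]
tool_rot: [-0.004, 0.716, 0.698, 0.003]
contact_force: [0.1, 0.3, 0.2]
gripper_width: 0.328
grasp_force: 0.0
```

>>> send_rows --steps '[{"translation": [0, 0, -1], "delta_rot": [0, 0, 0], "jaw": 2.8}, {"translation": [0, 0, -2.5], "delta_rot": [0, 0, 0], "jaw": 2.8}, {"translation": [0, 0, -4], "delta_rot": [0, 0, 0], "jaw": 2.8}, {"translation": [0, 0, -6], "delta_rot": [0, 0, 0], "jaw": 2.8}, {"translation": [0, 0, -9], "delta_rot": [0, 0, 0], "jaw": 2.8}, {"translation": [0, 0, -12], "delta_rot": [0, 0, 0], "jaw": 2.8}, {"translation": [0, 0, -16], "delta_rot": [0, 0, 0], "jaw": 2.8}, {"translation": [0, 0, -20], "delta_rot": [0, 0, 0], "jaw": 2.8}]'

```text
time: 29.95
tool_pos: [0.5306, -0.0101, 0.2804]
tool_rot: [-0.004, 0.716, 0.698, 0.003]
contact_force: [0.4, -0.6, 0.2]
gripper_width: 0.328
grasp_force: 0.0
```

>>> send_rows --steps '[{"translation": [4, 0, 0], "delta_rot": [0, 0, 0], "jaw": 2.8}, {"translation": [8, 0, 0], "delta_rot": [0, 0, 0], "jaw": 2.8}, {"translation": [12, 0, 0], "delta_rot": [0, 0, 0], "jaw": 2.8}, {"translation": [16, 0, 0], "delta_rot": [0, 0, 0], "jaw": 2.8}, {"translation": [20, 0, 0], "delta_rot": [0, 0, 0], "jaw": 2.8}, {"translation": [24, 0, 0], "delta_rot": [0, 0, 0], "jaw": 2.8}, {"translation": [28, 0, 0], "delta_rot": [0, 0, 0], "jaw": 2.8}, {"translation": [32, 0, 0], "delta_rot": [0, 0, 0], "jaw": 2.8}]'

```text
time: 30.75
tool_pos: [0.5386, 0.3115, 0.2827]
tool_rot: [-0.004, 0.716, 0.699, 0.004]
contact_force: [1.1, 0.2, 0.7]
gripper_width: 0.325
grasp_force: 0.0
```

```bash
python3 over.py .084;python3 bots.py
```

```text
1307 y ends [-0.3377  0.3373]
-0.35 -0.25 187 [[0.0693, 0.0723], [0.0761, 0.0824], [0.0888, 0.0944]]
-0.25 -0.1 285 [[0.0695, 0.0717], [0.0758, 0.0823], [0.0832, 0.0879]]
0.1 0.2 189 [[0.0694, 0.0747], [0.0756, 0.0826], [0.0831, 0.0875]]
0.2 0.33 256 [[0.0695, 0.0708], [0.0759, 0.0819], [0.0845, 0.0886]]
[0.07453782 0.32841757 0.28248164] [-2.95495034  1.28934876 -0.02494872] 0.32905154947371434 [ 0.00057393  0.01544725 -0.00845297]
green 379 [[-0.019, -0.226, 0.047], [0.003, -0.197, 0.095], [0.031, -0.177, 0.12]]
stand 338 [[-0.029, -0.022, 0.058], [-0.008, 0.002, 0.095], [0.02, 0.026, 0.121]]
blue 365 [[-0.016, 0.072, 0.044], [0.005, 0.095, 0.094], [0.034, 0.12, 0.12]]
orange 379 [[-0.016, 0.171, 0.047], [0.006, 0.191, 0.095], [0.033, 0.22, 0.12]]
```

View pics/last.png

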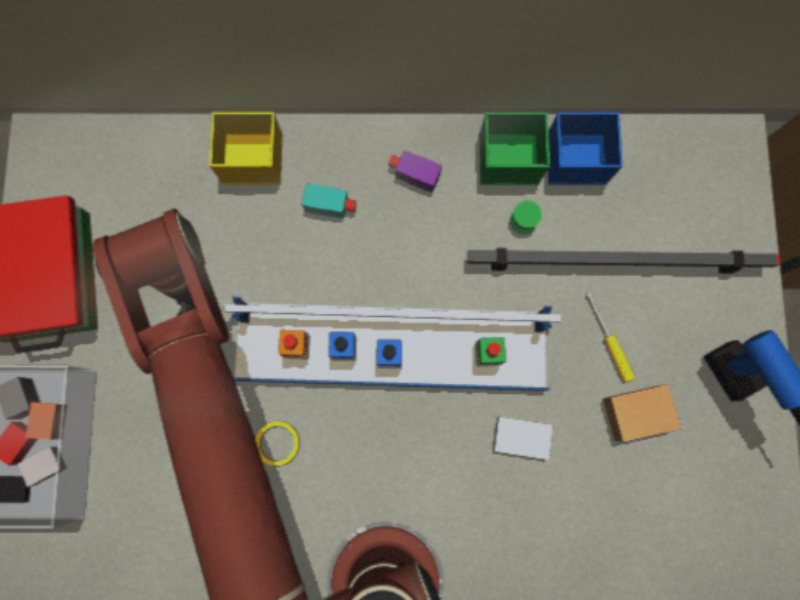

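The bar (226–560, about 313 px) lies in both notches, centred, with its top at about 0.083 m. All four bottles stand at about y 345 px. The robot is clear.

```bash
python3 -c "
from plant import *
print(job_done())"
```

```text
the job is handed in; nothing more can be done
None
```

I handed the job in, and no verdict came back. In the last camera check all four bottles present (green, two blue, orange) stood upright in the row, and the bar lay fully down in both notches, centred between the brackets; joint 3 read 2.583 rad against its 2.58 limit once while backing off the green bottle, with no fault reported.

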